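Add a slotted mass to a load-cell hanger

ROBOT

A 6-joint arm with a two-finger parallel gripper is mounted at the origin on a cart in front of the work surface, level with it; the furniture and walls round the work are solid. World frame = base frame: x ahead of the robot, y to its left, z up, the work surface at z = 0. Lengths are in m, angles in rad, forces in N, time in s.
With the tool pointing down it reaches from about 0.275 to 0.75 m from the base axis. Payload 10.2 kg.
Tool frame: the origin (TCP) lies on the centre line of the jaws, within the pads' length; the fingertips stand 17 mm ahead of it and the grasp point (between the pads) lies 2 mm behind it; z points along the fingers, y is the direction in which the jaws open and shut (so a half turn about z gives the same grasp; the last joint's range is limited). The gripper opens to 85 mm and grips with 20 to 120 N. Pads are 22 mm wide; open, the fingers measure 114 mm over their backs; the gripper's body (76 mm by 85 mm) begins 54 mm behind the grasp point. The pads swing forward as they close: fully open they stand 13 mm farther back than shut.
Start: joints at [-1.334, 0.313, 1.498, -0, 1.331, -0.223], TCP at [0.233, -0.47, 0.248] pointing down, gripper open.
Joint ranges: [-2.94, 2.94], [-0.97, 2.17], [0.19, 2.56], [-1.23, 4.37], [0.02, 3.11], [-2.88, 2.88]. Speed limits (rad/s): [2.39, 2.39, 3.01, 3.14, 3.14, 3.14].

INTERFACE

Orientations are given as [roll, pitch, yaw] about the fixed x, y, z axes, in that order (R = Rz(yaw) Ry(pitch) Rx(roll)).
In Python, from station import arm gives the robot as it stands.
- The arm moves only by the shell command python3 -m pendant 'ROWS'. ROWS is JSON, a list of rows, each an object with "linear": the shift along the tool's x, y, z in cm, a list of three; "twist": the turn, a rotation vector about the tool's x, y, z in rad, a list of three; "gripper": the gripper command: -1 is fully open, 1 is shut, values between are in proportion. A call has 1 to 8 rows; each row is the pose to reach, as a shift and turn from the pose commanded when the call began, along the tool's axes at that moment; what a row does not reach only later rows make up. A row lasts 1/8 s, in which the tool goes at most 62.5 mm and 10.7 degrees, less where a joint would pass 70% of its speed; a pose out of reach is approached as far as the arm can. A call with a gripper value outside its range is refused whole. The fingers move at their own pace and stop on an object; the grip force is fixed at half the most. Time passes only in rows, so rows that repeat a pose let the fingers close. It gives the time, the measured TCP pose, the force and the opening at its end, in the units of the state.
- arm.sense(): the state, without advancing time (a new reading comes with each control period).
- arm.grab_frame(name): name is "side" or "top"; returns a dict with "frame" (420x560x3 uint8, red, green, blue), "camera_matrix" (3x3 intrinsics, pixels), "k1" (the pictures are not rectified: a ray, as slopes to the right and down, at radius r is drawn at 1 + k1 r^2 times it, then the intrinsics apply), "world_from_camera" (4x4, takes a point from camera to world coordinates). Camera axes: x right, y down, z forward; pixel columns grow to the right and rows downward; lengths in m; the calibration is good to about 2 mm. A picture is of the moment at which its call begins. There is no depth.
- arm.sign_off(): hands the job in, once; it reports no verdict.
The state is a dict: "time": time; "joints": joint angles; "joint_velocities": joint speeds; "tau": joint torques, N m; "tool_pos": TCP position; "ee_rot": TCP orientation; "ft_force": force on the tool from outside, world axes, zero at the start; "ft_torque": the same for the moment, N m; "width": finger opening in m.
Only numpy, scipy, OpenCV 4.12 (cv2) and the standard library are available. Lean on these libraries where they do the work, as an engineer would, in place of code of your own. Each camera call takes 0.05 s, during which the arm holds its last target.

TASK

The load cell is being calibrated and the next point needs one more mass: add the loose brass slotted mass to the two on the hanger. Raise the black keeper collar on the stem, slide the mass in sideways from over the bar, its slot pointing away from the bar's clamped end (about a third of a turn from each of the two slots below), until the slot's end meets the stem, let it nest fully down on the stack, and push the keeper back down until its nose is fully home in the mass. Feel for the stem and never push hard, sideways or down, for a cell is easily overloaded (30 N is too much), and leave the meter and the other things on the desk where they are.

Things in the scene. Friction and masses are not known exactly. Their poses are not given: they have to be found in the camera images.
- spare_mid (a point): the loose brass slotted mass, a disc 72 mm across, 0.4 kg, flat on the desk at any yaw: boss 25 mm across, 3 mm high below; rim 16 mm thick; in the top a counterbore 26.6 mm across, 4 mm deep, that takes the next boss or the keeper's nose with 0.8 mm play all round. Point: on its axis, half-way up the rim, 8 mm below the top, 11 mm above the desk. Own x points out of its slot, z up.
- spare_mouth (a point): middle of the slot's mouth of the loose mass, 30 mm from its axis along own x. The slot is 12 mm wide and runs from the rim to a round end of 6 mm radius on the axis, so the stem at the slot's end stands 1 mm past centre. Two flats 36 mm long at own y = +31 and -31 mm, parallel to the slot, make it 62 mm wide: it is gripped there.
- spare_mass: the loose mass again: origin on its axis at the boss's underside; axes as point spare_mid.
- stem_nominal (a point): the load-cell bench: grey base 180 x 90 mm, aluminium bar 146 mm long, hanger pan 72 mm across with a vertical stem 10 mm across (head 15 mm across, top 85.5 mm above this point). Point: level with the pan's top, 64 mm above the desk, at the middle of the hanger's range; own x along the bar to its clamped end, z up. Two masses like the loose one sit on the pan, 16 mm each.
- load_stand: the same bench: origin on the desk straight below stem_nominal, same axes. The hanger's saddle is clamped by hand on the bar, so stem, keeper and masses really stand up to 8 mm off stem_nominal, either way along x (never along y), which is not measured. It stands rigid: over 30 N sideways on the stem harms the cell. Seated, the third mass's mid point is about 39 to 40 mm above stem_nominal.
- lower_mass (a joint): angle of the lower mass on the hanger about the stem (rad, counter-clockwise from above): its slot points along the bench's own x turned by this angle; 0.8 to 1.3 at the start.
- upper_mass (a joint): the same for the upper mass, whose top (the third mass's seat) is 32 mm above stem_nominal; -1.3 to -0.8 at the start, so that the widest gap lies round the bench's own -x, away from the clamped end. Both turn stiffly; each has a counterbore like the loose one's.
- keeper (a joint): height of the keeper (m, grows upward): 0 at the start, nose home in the upper mass; 0.016 home in a third mass; 0.034 at its upper stop. About 5 N of friction; it stays where it is left. Keeper: black knurled collar 34 mm across, 15 mm high round the stem, at 0 its black part is 32 to 47 mm above stem_nominal; below it a nose 25 mm across, 3 mm high, that fits the counterbores.
- load_cell (a joint): how far the hanger has sunk on the springy cell (m, grows downward): about 0 at the start with two masses and the keeper on it, 0.001 for each further 5 N; a third mass adds about 0.0008. Overloaded at 0.006 (30 N beyond the start); its stop is at 0.009.
- multimeter: a black handheld meter standing upright behind the work, 46 x 62 x 125 mm; origin under its middle. A bystander.
- microscope: fixed microscope on the desk, about 0.32 m tall, its square foot (160 x 200 mm, 26 mm high) round this origin; it stands behind the loose mass: carry things past it on the robot's side.
- solder_wick_pack: a flat green and white pack, 60 x 115 x 14 mm; origin under its middle. A bystander.
- cutters_red: small red-handled pliers lying flat, 56 x 108 x 12 mm; origin under the middle. A bystander.
- masking_tape: a roll of masking tape lying flat, 109 mm across, 24 mm high; origin under the middle. A bystander.
Things that resemble listed ones, but are neither listed nor needed, are in the scene too. Of the things like the spare_mass, leave any that is green or pink; of the rest the larger one is meant.

How it is judged:
By the outcome, as a careful person would: the job done as asked, in the order asked, and still so for the second after the job is handed in, with the robot touching nothing.
It also fails if it takes over 72 s, if anything falls off the work surface, if the arm or the gripper's body presses on something with over 40 N, if the wrist force passes 120 N, or if a joint passes its speed limit or range.

## Working session

There is one attempt and no reset: what is moved stays moved. The work goes in short steps, Python scripts to look and compute and a shell command to move; the robot and the scene stay as the last step left them, time stands still between calls to the robot, and variables do not carry over. Pictures are saved under pics/ and viewed, and the job is handed in when it is done.

```bash
ls; mkdir -p pics; python3 - <<'E'
from station import arm
import cv2
s=arm.sense()
for k in s: print(k,s[k])
for n in ("side","top"):
    f=arm.grab_frame(n)
    cv2.imwrite(f"pics/{n}0.png",f["frame"][:,:,::-1])
    print(n,f["camera_matrix"],f["k1"],f["world_from_camera"])
E
```

```text
pics
time 0.0
joints [-1.33440465e+00  3.13467788e-01  1.49846435e+00 -3.14849781e-05
  1.33101000e+00 -2.23372363e-01]
joint_velocities [-5.32401267e-04 -5.83190522e-04 -1.18588923e-03 -2.39368486e-03
  8.27669636e-05  8.21843479e-04]
tau [-3.10142510e-03 -4.12269831e+01 -2.59743047e+01 -4.10928915e-04
  4.23808931e-03 -7.62404284e-06]
tool_pos [ 0.23289747 -0.47023706  0.2477157 ]
ee_rot [-3.14026992e+00 -2.69123366e-04  4.59771361e-01]
ft_force [-0.11473047 -0.57990171  0.9530111 ]
ft_torque [-0.01441393 -0.02272398  0.04687375]
width 0.08538103318434398
side [[430.61849469   0.         280.39262068]
 [  0.         430.61849469 207.95829999]
 [  0.           0.           1.        ]] -0.09092677379938871 [[-0.96926077 -0.15559465  0.19058819  0.27322928]
 [-0.24518151  0.54634707 -0.80086885  0.93323127]
 [ 0.02048361 -0.82297946 -0.56770171  0.713031  ]
 [ 0.          0.          0.          1.        ]]
top [[473.74603912   0.         283.3061831 ]
 [  0.         473.74603912 209.89367132]
 [  0.           0.           1.        ]] 0.04786199925900903 [[ 0.01974832 -0.98628023  0.16389421  0.27588441]
 [-0.99971283 -0.02170503 -0.01015648  0.06790768]
 [ 0.01357446 -0.16364657 -0.98642564  1.33587656]
 [ 0.          0.          0.          1.        ]]
```

View pics/side0.png

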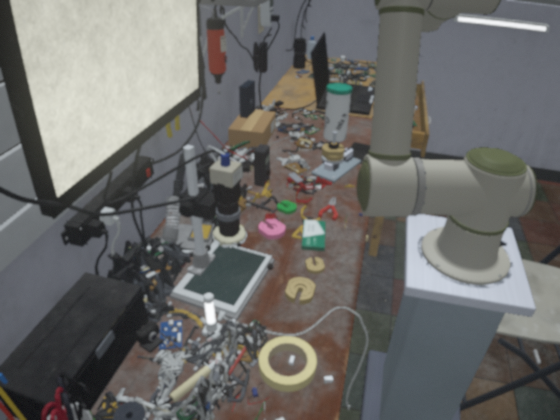

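View pics/top0.png

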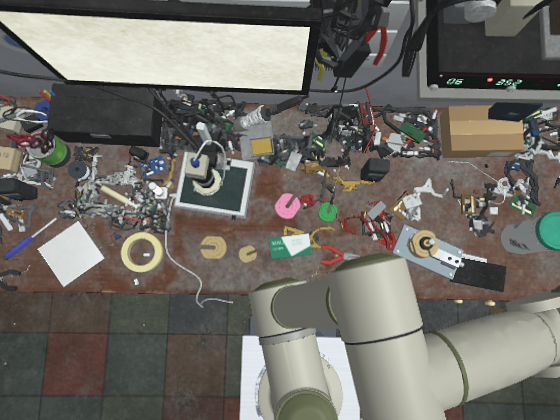

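The top view shows the larger brass mass at about (213,247), with a smaller decoy at (248,253). The bench stem is at about (425,245). Next I'll zoom in on both.

```bash
cat > h.py <<'E'
import numpy as np, cv2
def ray(f,u,v):
    K=f["camera_matrix"];k=f["k1"]
    d=np.array([(u-K[0,2])/K[0,0],(v-K[1,2])/K[1,1]]);x=d.copy()
    for _ in range(20): x=d/(1+k*(x@x))
    T=f["world_from_camera"]; return T[:3,3],T[:3,:3]@np.array([x[0],x[1],1])
def atz(f,u,v,z):
    o,d=ray(f,u,v); return (o+d*(z-o[2])/d[2])
def proj(f,P):
    P=np.atleast_2d(P);T=f["world_from_camera"];K=f["camera_matrix"]
    c=(P-T[:3,3])@T[:3,:3]; x=c[:,:2]/c[:,2:]
    x=x*(1+f["k1"]*(x**2).sum(1))[:,None]
    return x*[K[0,0],K[1,1]]+K[:2,2]
E
python3 - <<'E'
import cv2,pickle
from station import arm
F={}
for n in("side","top"): F[n]=arm.grab_frame(n)
pickle.dump(F,open("F0.pkl","wb"))
def crop(n,x,y,w,h,s,o):
    im=F[n]["frame"][y:y+h,x:x+w,::-1]
    cv2.imwrite(o,cv2.resize(im,None,fx=s,fy=s,interpolation=cv2.INTER_CUBIC))
crop("top",185,220,80,60,10,"pics/c1.png")
crop("top",390,215,120,80,6,"pics/c2.png")
crop("side",280,240,60,70,8,"pics/c3.png")
crop("side",300,130,80,60,10,"pics/c4.png")
E
```

```text
(no output)
```

View pics/c1.png

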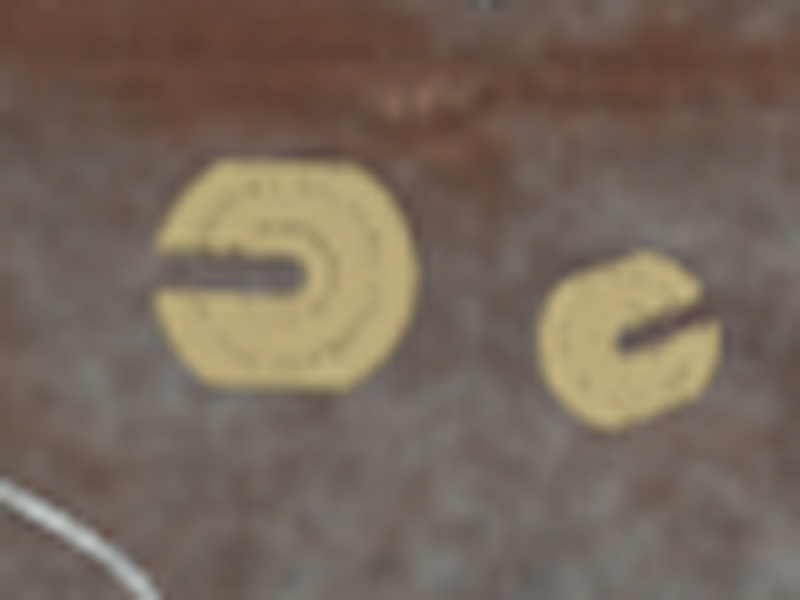

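View pics/c2.png

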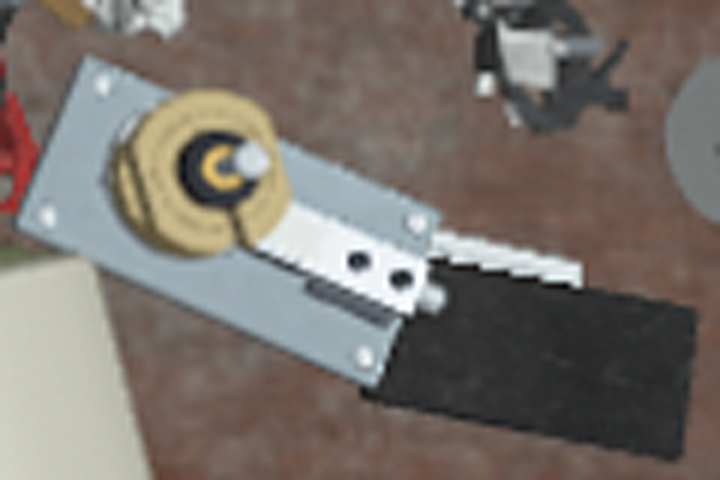

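View pics/c3.png

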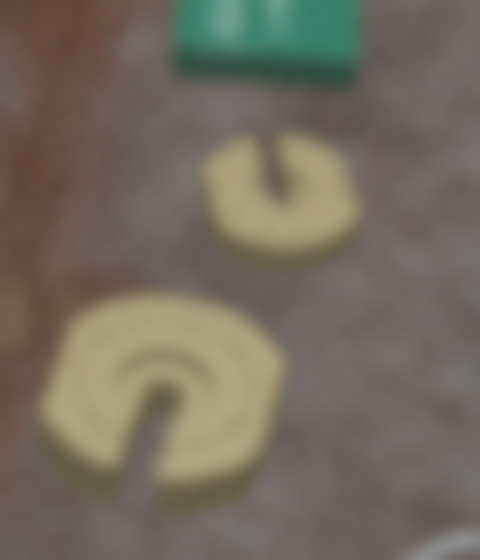

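View pics/c4.png

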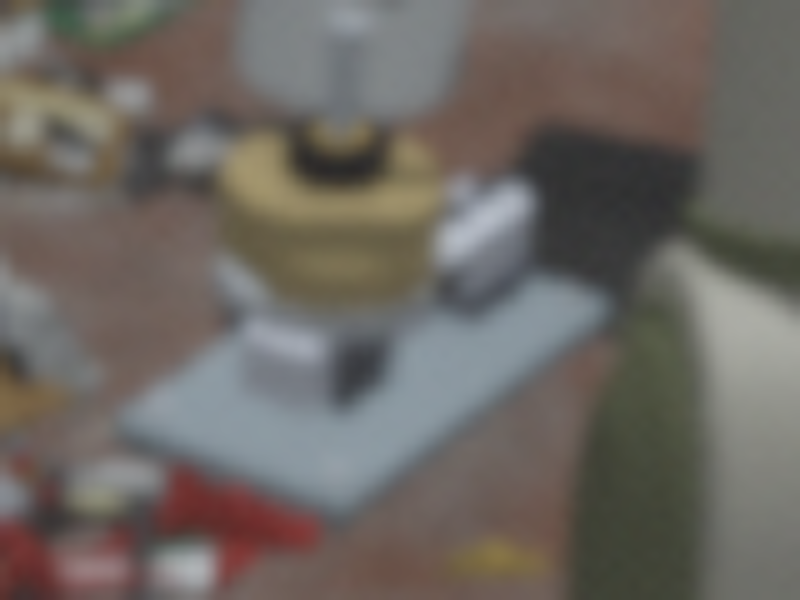

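```bash
cat > fit.py <<'E'
import numpy as np,cv2,pickle
from h import *
from scipy.optimize import minimize
F=pickle.load(open("F0.pkl","rb"))
def poly(slot=True):
    a=np.arcsin(31/36); s=np.arcsin(6/36)
    t=np.r_[np.linspace(s,a,15),np.linspace(np.pi-a,np.pi+a,40),np.linspace(-a,-s,15)]
    p=np.c_[36*np.cos(t),36*np.sin(t)]
    e=np.linspace(-np.pi/2,-3*np.pi/2,20)
    return np.r_[p,np.c_[6*np.cos(e),6*np.sin(e)]]/1000
P=poly()
S=8
def render(f,pose,zs,box):
    x,y,w=pose; c,s=np.cos(w),np.sin(w); Q=P@np.array([[c,s],[-s,c]])+[x,y]
    x0,y0,W,H=box; m=np.zeros((H*S,W*S),np.uint8)
    for z in zs:
        uv=proj(f,np.c_[Q,np.full(len(Q),z)])
        q=np.round(((uv-[x0,y0]+.5)*S)*16).astype(np.int32)
        cv2.fillPoly(m,[q],255,shift=4)
    return cv2.resize(m,(W,H),interpolation=cv2.INTER_AREA)/255.
def brass(f,box):
    x0,y0,W,H=box; im=f["frame"][y0:y0+H,x0:x0+W].astype(float)
    d=im[...,0]-im[...,2]   # r-b
    return d
res={}
for n,box in(("top",(190,225,45,42)),("side",(280,270,40,36))):
    f=F[n]; d=brass(f,box); lo=np.median(d);hi=np.percentile(d,75 if n=="top" else 75)
    D=np.clip((d-lo)/(hi-lo),0,1.)
    g0=atz(f,213,247,.019) if n=="top" else atz(f,300,289,.019)
    zs=np.linspace(.003,.019,5)
    best=None
    for w0 in (1.4,1.57,1.8):
        r=minimize(lambda p:((render(f,(p[0]/100,p[1]/100,p[2]),zs,box)-D)**2).sum(),[g0[0]*100,g0[1]*100,w0],method="Nelder-Mead",options=dict(initial_simplex=[[g0[0]*100+a,g0[1]*100+b,w0+c] for a,b,c in((0,0,0),(.6,0,0),(0,.6,0),(0,0,.15))]))
        if best is None or r.fun<best.fun: best=r
    print(n,g0,best.x,best.fun,lo,hi)
# bench corners
f=F["top"]
C=[(390+a/6-.4,215+b/6-.4) for a,b in((90,55),(20,225),(375,385),(440,215))]
for z in (0,.01):
    W=np.array([atz(f,u,v,z)[:2] for u,v in C]);print(z,W.round(4).tolist())
    L=W[2]-W[1];L2=W[3]-W[0]; print(np.linalg.norm(L),np.linalg.norm(L2),np.linalg.norm(W[0]-W[1]),np.linalg.norm(W[2]-W[3]),np.arctan2(L[1],L[0]),np.arctan2(L2[1],L2[0]),W.mean(0))
# brass stack / head
print("head",atz(f,390+250/6,215+160/6,.1495)); print("disc",atz(f,390+205/6,215+170/6,.096))
f=F["side"]; print("side disc",atz(f,300+33,130+17,.096+0.0))
E
python3 fit.py
```

```text
top [0.38612897 0.24718758 0.019     ] [38.69372659 24.80849571  1.55596499] 219.01200445742023 29.0 45.0
side [0.38559084 0.25196962 0.019     ] [38.90309872 23.9336342   1.64724605] 121.56948471821073 34.0 45.0
0 [[0.4654, -0.2918], [0.3841, -0.2571], [0.3137, -0.4198], [0.3934, -0.4534]]
0.1772956133193942 0.17696469126461192 0.08840353708887716 0.08641911780861161 -1.978895655882742 -1.9901231151944385 [ 0.38916316 -0.35551573]
0.01 [[0.464, -0.2891], [0.3833, -0.2546], [0.3135, -0.4162], [0.3925, -0.4495]]
0.1759684277181961 0.17563998285378526 0.0877417728222791 0.08577220835227206 -1.978895655882742 -1.990123115194438 [ 0.38831519 -0.3523461 ]
head [ 0.40038711 -0.31814478  0.1495    ]
disc [ 0.40116852 -0.31583939  0.096     ]
side disc [ 0.40245703 -0.31717366  0.096     ]
```

```bash
sed -i 's/d=im\[...,0\]-im\[...,2\].*/d=cv2.GaussianBlur(im[...,1],(0,0),.01)-im[...,2]/; s/hi=np.percentile(d,75 if n=="top" else 75)/hi=np.percentile(d,90)/' fit.py; cat >> fit.py <<'E'
from functools import partial
print("--stack")
box=(400,225,50,40);f=F["top"]; d=brass(f,box)
v=np.kron(np.clip(d*4,0,255).astype(np.uint8),np.ones((12,12),np.uint8)); cv2.imwrite("pics/d1.png",v)
box=(190,225,45,42); d=brass(f,box); v=np.kron(np.clip(d*4,0,255).astype(np.uint8),np.ones((12,12),np.uint8)); cv2.imwrite("pics/d2.png",v)
E
python3 fit.py
```

```text
top [0.38612897 0.24718758 0.019     ] [38.67094537 24.82024626  1.56102156] 8.711256461190143 10.0 46.0
side [0.38559084 0.25196962 0.019     ] [38.74663465 24.52528957  1.58523423] 69.53726274823654 15.0 36.0
0 [[0.4654, -0.2918], [0.3841, -0.2571], [0.3137, -0.4198], [0.3934, -0.4534]]
0.1772956133193942 0.17696469126461192 0.08840353708887716 0.08641911780861161 -1.978895655882742 -1.9901231151944385 [ 0.38916316 -0.35551573]
0.01 [[0.464, -0.2891], [0.3833, -0.2546], [0.3135, -0.4162], [0.3925, -0.4495]]
0.1759684277181961 0.17563998285378526 0.0877417728222791 0.08577220835227206 -1.978895655882742 -1.990123115194438 [ 0.38831519 -0.3523461 ]
head [ 0.40038711 -0.31814478  0.1495    ]
disc [ 0.40116852 -0.31583939  0.096     ]
side disc [ 0.40245703 -0.31717366  0.096     ]
--stack
```

View pics/d1.png

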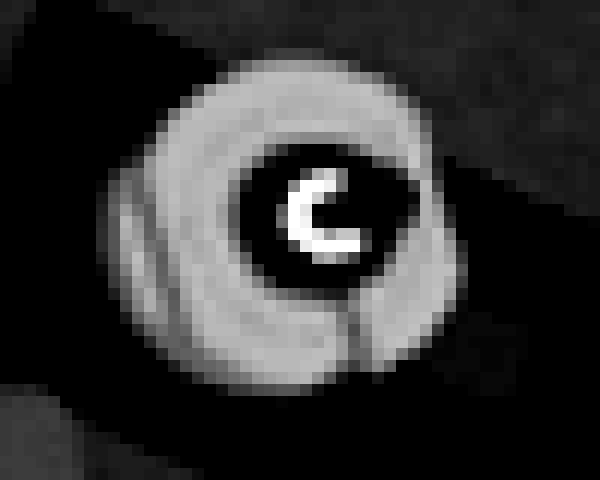

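View pics/d2.png

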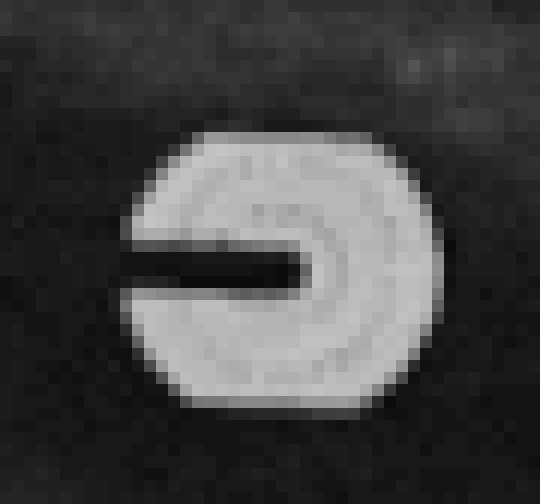

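```bash
cat > fit2.py <<'E'
import io,contextlib
with contextlib.redirect_stdout(io.StringIO()):
    from fit import *
f=F["top"]; box=(400,225,50,40); d=brass(f,box); D=np.clip(d/42,0,1.)
D=np.where(D>.45,np.maximum(D,D),D)
by=-1.985
Pn=P[:70]
import fit
def ren(p):
    m=np.zeros((40,50))
    for j,(zs,a) in enumerate((((.064,.072,.080),p[3]),((.08,.088,.096),p[2]))):
        fit.P=Pn; m=np.maximum(m,render(f,(p[0]/100,p[1]/100,by+a),zs,box))
    return m
yy,xx=np.mgrid[:40,:50]
w=((xx-26)**2+(yy-18)**2>11**2)&~((xx>27)&(xx<31)&(yy>24)&(yy<31.5))&~((xx>8)&(xx<18)&(yy>12)&(yy<29))
def cost(p): return (((ren(p)-D)**2)*w).sum()
best=None
for a in(-.9,-1.2):
  for b in(.9,1.2):
    x0=np.array([40.1,-31.6,a,b]); r=minimize(cost,x0,method="Nelder-Mead",options=dict(initial_simplex=[x0]+[x0+e for e in np.diag([.5,.5,.2,.2])]))
    print(r.x,r.fun)
f=F["top"]
for nm,u,v,z in(("head",250,160,.1495),("keeptop",214,170,.111)): print(nm,atz(f,390+u/6-.4,215+v/6-.4,z))
fs=F["side"]; print("side keeper top",atz(fs,300+34,130+15.,.111))
E
python3 fit2.py
```

```text
[ 40.2835381  -31.82715437  -0.95459184   1.04770246] 25.791106481808406
[ 40.28690524 -31.83444564  -0.94287938   1.32119661] 25.927917598411913
[ 40.29313576 -31.8447721   -0.97840755   1.06507387] 25.857955495923857
[ 40.28756636 -31.84002166  -0.97643255   1.23156074] 26.31005853321721
head [ 0.40137108 -0.31717951  0.1495    ]
keeptop [ 0.40075669 -0.31406557  0.111     ]
side keeper top [ 0.39832281 -0.30174262  0.111     ]
```

```bash
cat > mv.py <<'E'
import sys,numpy as np
from station import arm
from scipy.spatial.transform import Rotation as R
s=arm.sense()
def go(x,y,z,yaw):
    R0=R.from_euler("xyz",s["ee_rot"]);R1=R.from_euler("xyz",[np.pi,0,yaw])
    d=R0.inv().apply(np.array([x,y,z])-s["tool_pos"])*100
    print("lin",d.round(2),"twist",(R0.inv()*R1).as_rotvec().round(4))
if len(sys.argv)>4: go(*map(float,sys.argv[1:5]))
print(s["time"],s["tool_pos"].round(4),s["ee_rot"].round(4),s["ft_force"].round(2),s["width"])
E
python3 mv.py 0.4025 -0.318 0.2 1.157; python3 -m pendant --help 2>&1 | head
```

```text
lin [21.95 -6.13  4.81] twist [-6.000e-04 -4.000e-04 -6.972e-01]
0.2 [ 0.233  -0.4704  0.248 ] [-3.1409e+00 -2.0000e-04  4.5980e-01] [0.2  0.36 0.3 ] 0.08543312452678122
invalid input: not JSON, or not a number
```

```bash
python3 -m pendant '[{"linear":[5,-1.4,1],"twist":[0,0,-0.16],"gripper":-1},{"linear":[10,-2.8,2],"twist":[0,0,-0.32],"gripper":-1},{"linear":[15,-4.2,3],"twist":[0,0,-0.48],"gripper":-1},{"linear":[20,-5.6,4],"twist":[0,0,-0.64],"gripper":-1},{"linear":[21.95,-6.13,4.8],"twist":[0,0,-0.697],"gripper":-1},{"linear":[21.95,-6.13,4.8],"twist":[0,0,-0.697],"gripper":-1}]'; python3 mv.py 0.4025 -0.318 0.15 1.157; python3 - <<'E'
import cv2
from station import arm
for n in("side","top"):
    f=arm.grab_frame(n)["frame"][:,:,::-1]
    c=f[90:190,270:410] if n=="side" else f[190:290,360:500]
    cv2.imwrite(f"pics/{n}1.png",cv2.resize(c,None,fx=5,fy=5,interpolation=cv2.INTER_CUBIC))
E
```

```text
time: 0.95
tool_pos: [0.4029, -0.3172, 0.1997]
ee_rot: [-3.14, -0.001, 1.159]
ft_force: [0.9, -1.2, 0.3]
width: 0.085
lin [-0.1   0.    4.97] twist [-0.0013 -0.0006  0.0017]
0.95 [ 0.4029 -0.3172  0.1997] [-3.1403e+00 -6.0000e-04  1.1587e+00] [ 0.94 -1.21  0.29] 0.08501654999793129
```

View pics/side1.png

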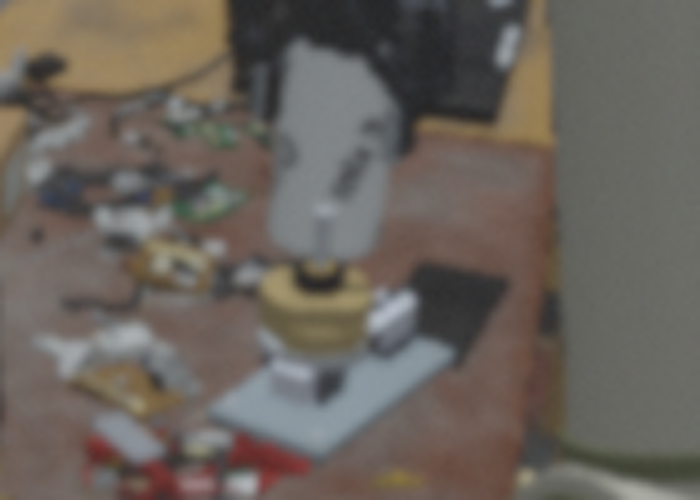

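View pics/top1.png

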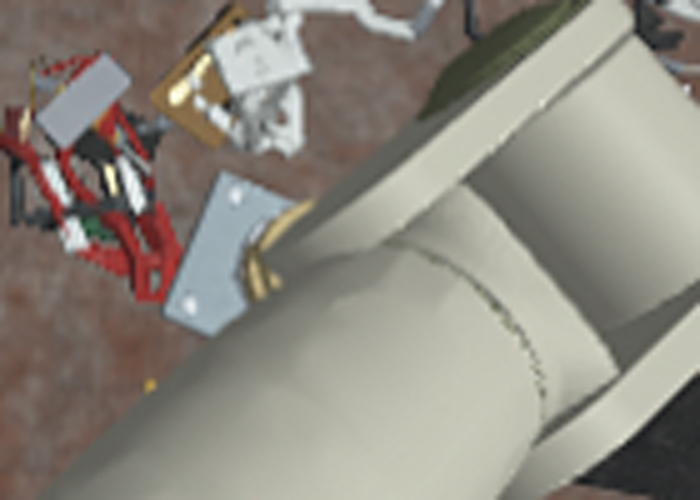

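```bash
python3 - <<'E'
import cv2,pickle
from h import *
from station import arm
f=arm.grab_frame("side"); s=arm.sense()
print(s["tool_pos"])
for z in(.064,.096,.111,.1495,.2,.3): print(z,proj(f,[.4025,-.318,z]),proj(f,[.4029,-.3172,z]))
im=f["frame"][:,:,::-1]
cv2.imwrite("pics/s2.png",cv2.resize(im[0:210,200:480],None,fx=2.8,fy=2.8,interpolation=cv2.INTER_CUBIC))
E
```

```text
[ 0.40197715 -0.31888605  0.2005679 ]
0.064 [[332.16535661 155.75646688]] [[332.00718341 155.85009491]]
0.096 [[333.02415067 146.88733864]] [[332.86439187 146.97833917]]
0.111 [[333.43273477 142.65412504]] [[333.27222646 142.74383006]]
0.1495 [[334.49926576 131.56205766]] [[334.33681574 131.6482421 ]]
0.2 [[335.93768244 116.50357128]] [[335.77264746 116.584687  ]]
0.3 [[338.92075456  84.89379512]] [[338.75048238  84.96320841]]
```

View pics/s2.png

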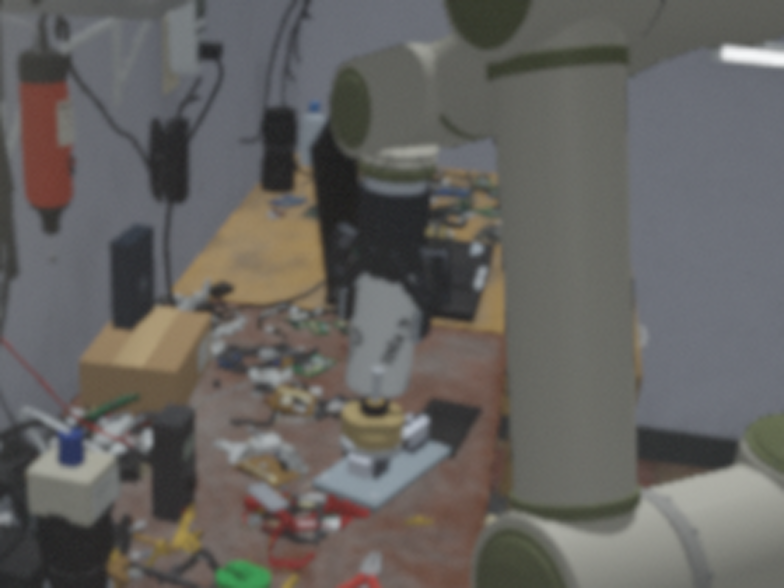

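```bash
python3 mv.py 0.4025 -0.318 0.116 1.157;  python3 -m pendant '[{"linear":[0,0,3],"twist":[0,0,0],"gripper":-0.5},{"linear":[0,0,6],"twist":[0,0,0],"gripper":-0.2},{"linear":[0,0,8],"twist":[0,0,0],"gripper":-0.1},{"linear":[0,0,8.4],"twist":[0,0,0],"gripper":-0.1},{"linear":[0,0,8.4],"twist":[0,0,0],"gripper":-0.1}]'; python3 mv.py .4025 -.318 .116 1.157; python3 - <<'E'
import cv2
from station import arm
f=arm.grab_frame("side")["frame"][:,:,::-1]
cv2.imwrite("pics/s3.png",cv2.resize(f[90:180,280:400],None,fx=6,fy=6,interpolation=cv2.INTER_CUBIC))
E
```

```text
lin [0.11 0.01 8.46] twist [ 0.0003  0.0004 -0.002 ]
1.1 [ 0.402  -0.3189  0.2006] [3.1413e+00 4.0000e-04 1.1550e+00] [ 0.06 -0.49  0.03] 0.08562096642951708
time: 1.72
tool_pos: [0.4023, -0.3188, 0.117]
ee_rot: [3.141, 0.0, 1.156]
ft_force: [0.6, 0.8, -0.3]
width: 0.0471
lin [ 0.08 -0.02  0.1 ] twist [ 0.0008  0.0004 -0.0013]
1.725 [ 0.4023 -0.3188  0.117 ] [3.1408e+00 4.0000e-04 1.1557e+00] [ 0.63  0.84 -0.3 ] 0.04710652979270394
```

View pics/s3.png

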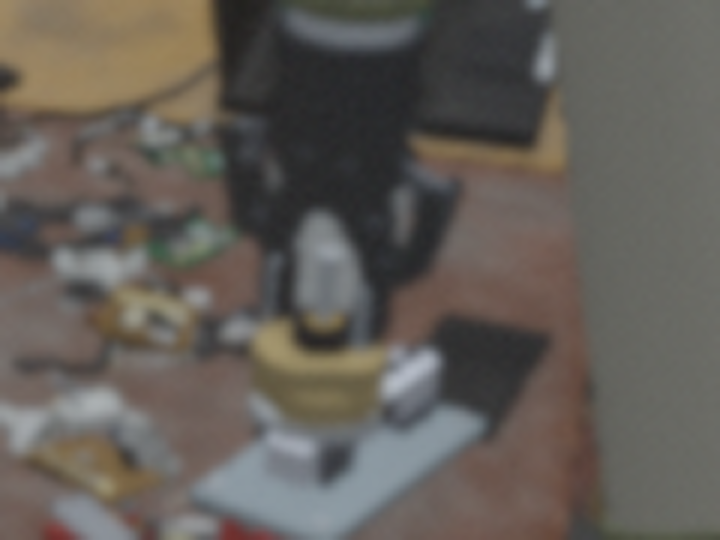

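```bash
python3 -m pendant '[{"linear":[0,0,0],"twist":[0,0,0],"gripper":0.04},{"linear":[0,0,0],"twist":[0,0,0],"gripper":0.04}]';python3 -m pendant '[{"linear":[0,0,0],"twist":[0,0,0],"gripper":0.1},{"linear":[0,0,0],"twist":[0,0,0],"gripper":0.1}]'; 
```

```text
time: 2.02
tool_pos: [0.4026, -0.3183, 0.1168]
ee_rot: [3.141, 0.0, 1.157]
ft_force: [-0.0, 0.4, 0.2]
width: 0.0409
time: 2.28
tool_pos: [0.4025, -0.3181, 0.1164]
ee_rot: [3.142, 0.0, 1.157]
ft_force: [-0.8, -0.6, 0.4]
width: 0.0382
```

```bash
python3 -m pendant '[{"linear":[0,0,0],"twist":[0,0,0],"gripper":0.14},{"linear":[0,0,0],"twist":[0,0,0],"gripper":0.14}]';
```

```text
time: 2.52
tool_pos: [0.4025, -0.3181, 0.1163]
ee_rot: [-3.142, -0.0, 1.157]
ft_force: [-0.2, 0.2, -0.4]
width: 0.037
```

```bash
python3 -m pendant '[{"linear":[0,0,0],"twist":[0,0,0],"gripper":0.165},{"linear":[0,0,0],"twist":[0,0,0],"gripper":0.165}]';
```

```text
time: 2.78
tool_pos: [0.4025, -0.3181, 0.1163]
ee_rot: [-3.142, -0.0, 1.157]
ft_force: [0.9, -0.1, -0.4]
width: 0.0358
```

```bash
python3 -m pendant '[{"linear":[0,0,0],"twist":[0,0,0],"gripper":0.19},{"linear":[0,0,0],"twist":[0,0,0],"gripper":0.19}]';
```

```text
time: 3.02
tool_pos: [0.4025, -0.3182, 0.1163]
ee_rot: [-3.142, 0.0, 1.157]
ft_force: [-0.6, 0.1, -0.6]
width: 0.0343
```

```bash
python3 -m pendant '[{"linear":[0,0,0],"twist":[0,0,0],"gripper":0.205},{"linear":[0,0,0],"twist":[0,0,0],"gripper":0.205}]';
```

```text
time: 3.28
tool_pos: [0.4024, -0.3181, 0.1163]
ee_rot: [-3.141, -0.0, 1.157]
ft_force: [-1.7, 0.7, 0.1]
width: 0.034
```

```bash
python3 -m pendant '[{"linear":[0,0,0],"twist":[0,0,0],"gripper":0.22},{"linear":[0,0,0],"twist":[0,0,0],"gripper":0.22}]';
```

```text
time: 3.52
tool_pos: [0.4023, -0.3181, 0.1163]
ee_rot: [-3.141, -0.0, 1.157]
ft_force: [-1.4, 0.7, 0.8]
width: 0.0338
```

```bash
python3 -m pendant '[{"linear":[0,0,0],"twist":[0,0,0],"gripper":0.26},{"linear":[0,0,0],"twist":[0,0,0],"gripper":0.26}]';
```

```text
time: 3.78
tool_pos: [0.4024, -0.3181, 0.1163]
ee_rot: [-3.141, -0.0, 1.157]
ft_force: [-3.3, 1.6, 1.2]
width: 0.0322
```

```bash
python3 -m pendant '[{"linear":[0,0,0],"twist":[0,0,0],"gripper":0.4},{"linear":[0,0,0],"twist":[0,0,0],"gripper":0.4}]';
```

```text
time: 4.03
tool_pos: [0.4024, -0.3181, 0.1163]
ee_rot: [-3.141, -0.0, 1.157]
ft_force: [-2.8, 1.5, 2.5]
width: 0.0312
```

```bash
python3 -m pendant '[{"linear":[0,0,0],"twist":[0,0,0],"gripper":0.6},{"linear":[0,0,0],"twist":[0,0,0],"gripper":0.6}]'; python3 - <<'E'
import cv2
from station import arm
f=arm.grab_frame("side")["frame"][:,:,::-1]
cv2.imwrite("pics/s4.png",cv2.resize(f[105:165,300:370],None,fx=10,fy=10,interpolation=cv2.INTER_CUBIC))
E
```

```text
time: 4.28
tool_pos: [0.4024, -0.3181, 0.1163]
ee_rot: [-3.141, -0.0, 1.157]
ft_force: [-3.3, 1.9, 2.2]
width: 0.0313
```

View pics/s4.png

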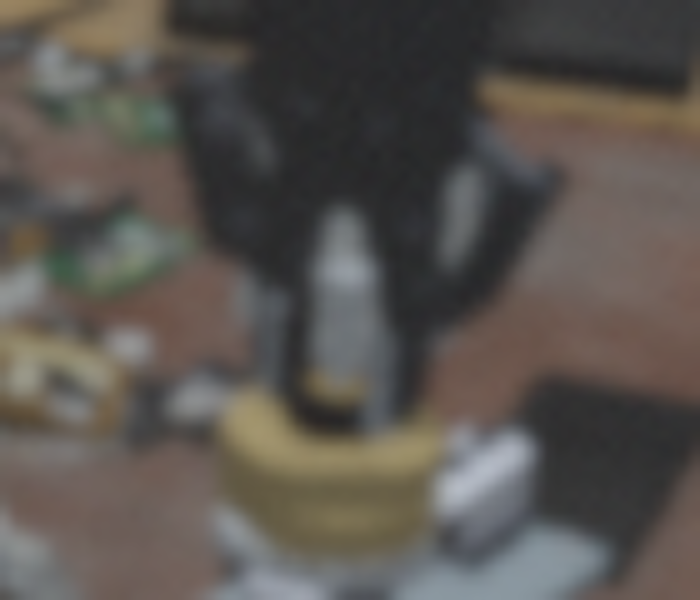

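```bash
python3 -m pendant '[{"linear":[0,0,-0.3],"twist":[0,0,0],"gripper":0.6},{"linear":[0,0,-0.8],"twist":[0,0,0],"gripper":0.6}]'; python3 -m pendant '[{"linear":[0,0,-0.6],"twist":[0,0,0],"gripper":0.6},{"linear":[0,0,-1.2],"twist":[0,0,0],"gripper":0.6},{"linear":[0,0,-1.8],"twist":[0,0,0],"gripper":0.6},{"linear":[0,0,-2.2],"twist":[0,0,0],"gripper":0.6},{"linear":[0,0,-2.2],"twist":[0,0,0],"gripper":0.6}]'
```

```text
time: 4.58
tool_pos: [0.4023, -0.318, 0.1239]
ee_rot: [-3.141, -0.0, 1.157]
ft_force: [-1.2, -0.0, -5.6]
width: 0.0314
time: 5.2
tool_pos: [0.4024, -0.3181, 0.1466]
ee_rot: [3.141, 0.0, 1.157]
ft_force: [-3.0, -0.5, -3.7]
width: 0.0312
```

```bash
python3 -m pendant '[{"linear":[0,0,-0.1],"twist":[0,0,0],"gripper":0.6},{"linear":[0,0,-0.2],"twist":[0,0,0],"gripper":0.6},{"linear":[0,0,-0.3],"twist":[0,0,0],"gripper":0.6},{"linear":[0,0,-0.3],"twist":[0,0,0],"gripper":0.6}]'
```

```text
time: 5.7
tool_pos: [0.4024, -0.3181, 0.1493]
ee_rot: [-3.141, -0.0, 1.157]
ft_force: [-3.2, 1.1, -5.6]
width: 0.0308
```

```bash
python3 -m pendant '[{"linear":[0,0,0],"twist":[0,0,0],"gripper":0.1},{"linear":[0,0,0],"twist":[0,0,0],"gripper":-0.4},{"linear":[0,0,0],"twist":[0,0,0],"gripper":-1},{"linear":[0,0,-2],"twist":[0,0,0],"gripper":-1},{"linear":[0,0,-6],"twist":[0,0,0],"gripper":-1},{"linear":[0,0,-8],"twist":[0,0,0],"gripper":-1},{"linear":[0,0,-8],"twist":[0,0,0],"gripper":-1}]';python3 mv.py 0.3867 0.2482 0.2 1.561; python3 - <<'E'
import cv2
from station import arm
f=arm.grab_frame("side")["frame"][:,:,::-1]
cv2.imwrite("pics/s5.png",cv2.resize(f[95:165,300:370],None,fx=8,fy=8,interpolation=cv2.INTER_CUBIC))
E
```

```text
time: 6.58
tool_pos: [0.4029, -0.3186, 0.2305]
ee_rot: [3.139, 0.001, 1.157]
ft_force: [-0.4, 0.9, -0.3]
width: 0.0853
lin [ 51.24 -24.29   2.9 ] twist [ 0.0027  0.0021 -0.4041]
6.575 [ 0.4029 -0.3186  0.2305] [3.1385e+00 1.5000e-03 1.1569e+00] [-0.37  0.86 -0.28] 0.0853093581151055
```

View pics/s5.png

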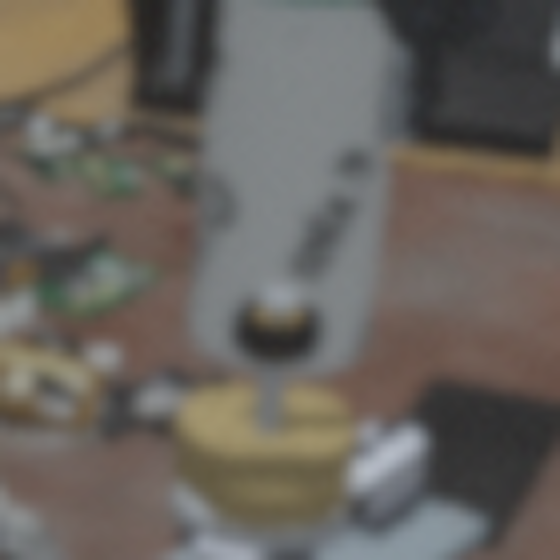

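```bash
python3 -m pendant '[{"linear":[5,-2.4,0],"twist":[0,0,-0.05],"gripper":-1},{"linear":[10,-4.8,0],"twist":[0,0,-0.1],"gripper":-1},{"linear":[15,-7.2,0],"twist":[0,0,-0.15],"gripper":-1},{"linear":[20,-9.6,0],"twist":[0,0,-0.2],"gripper":-1},{"linear":[25,-12,0],"twist":[0,0,-0.25],"gripper":-1},{"linear":[30,-14.3,0],"twist":[0,0,-0.3],"gripper":-1},{"linear":[35,-16.6,0],"twist":[0,0,-0.35],"gripper":-1},{"linear":[40,-19,0],"twist":[0,0,-0.4],"gripper":-1}]';python3 mv.py 0.3867 0.2482 0.15 1.561
```

```text
time: 7.62
tool_pos: [0.3887, 0.1262, 0.2283]
ee_rot: [-3.14, 0.0, 1.558]
ft_force: [1.8, 0.0, 0.6]
width: 0.0851
lin [12.19 -0.35  7.83] twist [-0.0013  0.     -0.0028]
7.625 [0.3887 0.1262 0.2283] [-3.1403  0.      1.5582] [1.82 0.04 0.59] 0.0850844021948414
```

```bash
python3 -m pendant '[{"linear":[4.5,-0.1,1],"twist":[0,0,0],"gripper":-1},{"linear":[9,-0.2,3],"twist":[0,0,0],"gripper":-1},{"linear":[12.1,-0.3,6],"twist":[0,0,0],"gripper":-1},{"linear":[12.1,-0.3,10],"twist":[0,0,0],"gripper":-1},{"linear":[12.1,-0.3,14],"twist":[0,0,0],"gripper":-1},{"linear":[12.1,-0.3,14],"twist":[0,0,0],"gripper":-1},{"linear":[12.1,-0.3,14],"twist":[0,0,0],"gripper":-1}]';python3 mv.py 0.3867 0.2482 0.03 1.561;python3 - <<'E'
import cv2
from station import arm
for n in("side","top"):
    f=arm.grab_frame(n)["frame"][:,:,::-1]
    c=f[220:320,250:370] if n=="side" else f[200:290,160:280]
    cv2.imwrite(f"pics/{n}6.png",cv2.resize(c,None,fx=6,fy=6,interpolation=cv2.INTER_CUBIC))
E
```

```text
time: 8.5
tool_pos: [0.3886, 0.2456, 0.0902]
ee_rot: [3.141, -0.0, 1.557]
ft_force: [-0.8, 0.6, -0.2]
width: 0.0854
lin [ 0.25 -0.2   6.02] twist [ 0.0009 -0.0004 -0.0044]
8.5 [0.3886 0.2456 0.0902] [ 3.1407e+00 -4.0000e-04  1.5566e+00] [-0.75  0.55 -0.16] 0.08542966232098938
```

View pics/side6.png

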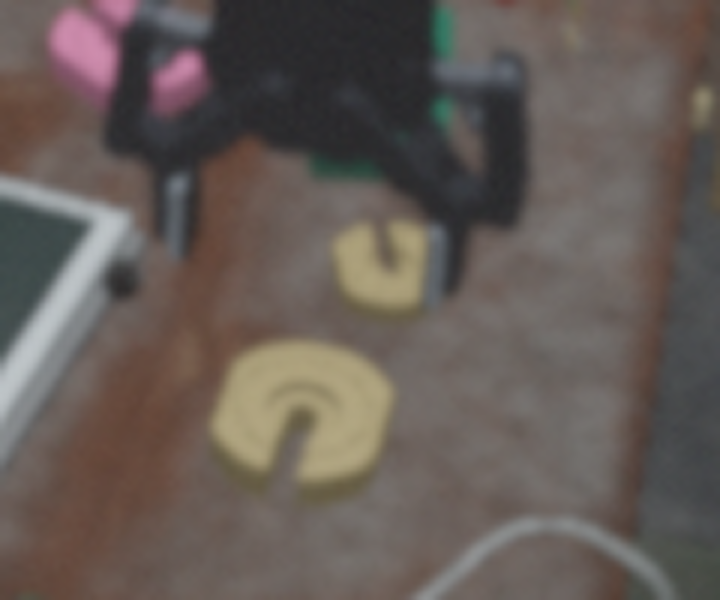

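View pics/top6.png

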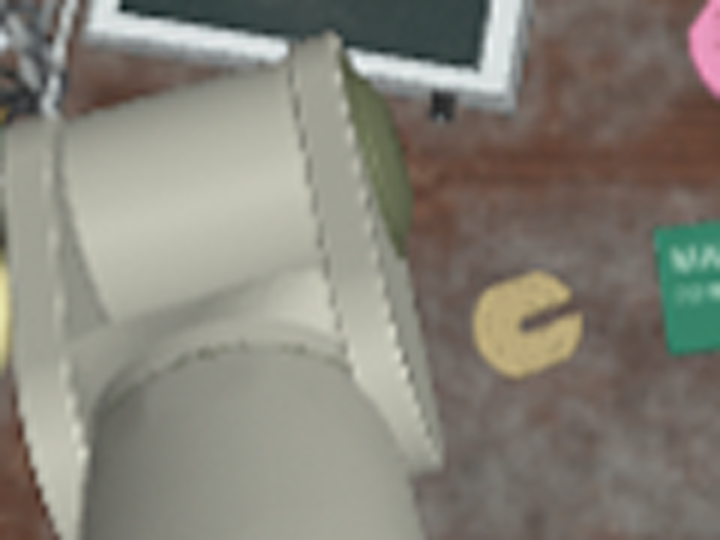

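```bash
python3 -m pendant '[{"linear":[0.2,-0.15,2.5],"twist":[0,0,-0.004],"gripper":-1},{"linear":[0.25,-0.2,5],"twist":[0,0,-0.004],"gripper":-1},{"linear":[0.25,-0.2,6.5],"twist":[0,0,-0.004],"gripper":-1},{"linear":[0.25,-0.2,7.3],"twist":[0,0,-0.004],"gripper":-1},{"linear":[0.25,-0.2,7.3],"twist":[0,0,-0.004],"gripper":-0.7},{"linear":[0.25,-0.2,7.3],"twist":[0,0,-0.004],"gripper":-0.6}]';python3 mv.py 0.3867 0.2482 0.017 1.561; python3 - <<'E'
import cv2
from station import arm
f=arm.grab_frame("side")["frame"][:,:,::-1]
cv2.imwrite("pics/s7.png",cv2.resize(f[230:320,250:370],None,fx=6,fy=6,interpolation=cv2.INTER_CUBIC))
E
```

```text
time: 9.35
tool_pos: [0.3866, 0.2482, 0.0169]
ee_rot: [3.14, -0.0, 1.561]
ft_force: [-0.2, -0.4, -0.4]
width: 0.0683
lin [ 0.    0.01 -0.01] twist [ 0.0012 -0.0004 -0.0002]
9.35 [0.3866 0.2482 0.0169] [ 3.1404e+00 -4.0000e-04  1.5608e+00] [-0.21 -0.36 -0.44] 0.06830027376834454
```

View pics/s7.png

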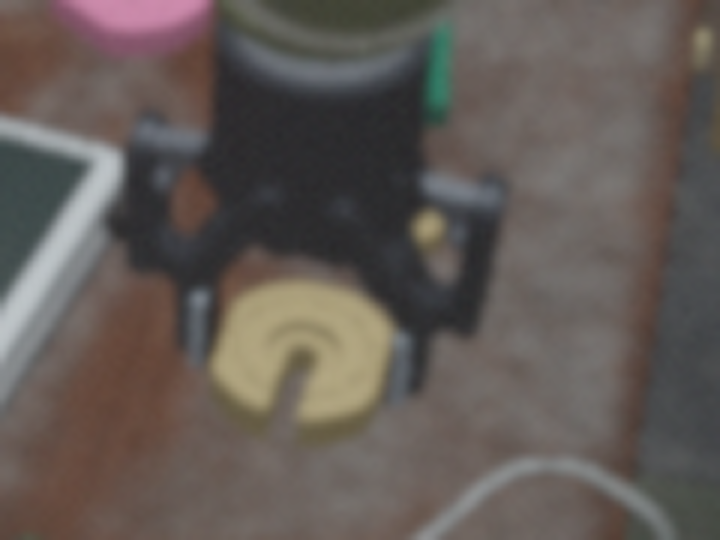

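```bash
python3 - <<'E'
import pickle
from h import *
f=pickle.load(open("F0.pkl","rb"))["side"]
for x in(.3866-.034,.3866+.034):
  for y in(.237,.2482,.259):
    for z in(0,.006,.012): print(x,y,z,((proj(f,[x,y,z])[0]-[250,230])*6).round(0))
E
python3 -m pendant '[{"linear":[0,0,0],"twist":[0,0,0],"gripper":-0.5},{"linear":[0,0,0],"twist":[0,0,0],"gripper":-0.3},{"linear":[0,0,0],"twist":[0,0,0],"gripper":0},{"linear":[0,0,0],"twist":[0,0,0],"gripper":0},{"linear":[0,0,0],"twist":[0,0,0],"gripper":0}]'
```

```text
0.3526 0.237 0 [391. 379.]
0.3526 0.237 0.006 [392. 367.]
0.3526 0.237 0.012 [393. 356.]
0.3526 0.2482 0 [385. 399.]
0.3526 0.2482 0.006 [386. 388.]
0.3526 0.2482 0.012 [387. 377.]
0.3526 0.259 0 [380. 420.]
0.3526 0.259 0.006 [381. 409.]
0.3526 0.259 0.012 [382. 397.]
0.4206 0.237 0 [217. 345.]
0.4206 0.237 0.006 [217. 334.]
0.4206 0.237 0.012 [218. 322.]
0.4206 0.2482 0 [210. 365.]
0.4206 0.2482 0.006 [210. 354.]
0.4206 0.2482 0.012 [211. 343.]
0.4206 0.259 0 [203. 385.]
0.4206 0.259 0.006 [204. 374.]
0.4206 0.259 0.012 [204. 363.]
time: 10.02
tool_pos: [0.3864, 0.2482, 0.0171]
ee_rot: [3.141, -0.0, 1.561]
ft_force: [-1.5, -1.6, 8.1]
width: 0.0606
```

```bash
python3 -m pendant '[{"linear":[0,0,-0.5],"twist":[0,0,0],"gripper":0.3},{"linear":[0,0,-2],"twist":[0,0,0],"gripper":0.3},{"linear":[0,0,-4],"twist":[0,0,0],"gripper":0.3},{"linear":[0,0,-4],"twist":[0,0,0],"gripper":0.3}]'; python3 - <<'E'
import cv2
from station import arm
f=arm.grab_frame("side")["frame"][:,:,::-1]
cv2.imwrite("pics/s8.png",cv2.resize(f[210:300,250:370],None,fx=6,fy=6,interpolation=cv2.INTER_CUBIC))
E
```

```text
time: 10.52
tool_pos: [0.3869, 0.2483, 0.0577]
ee_rot: [3.139, -0.001, 1.561]
ft_force: [0.9, 0.2, -3.4]
width: 0.0604
```

View pics/s8.png

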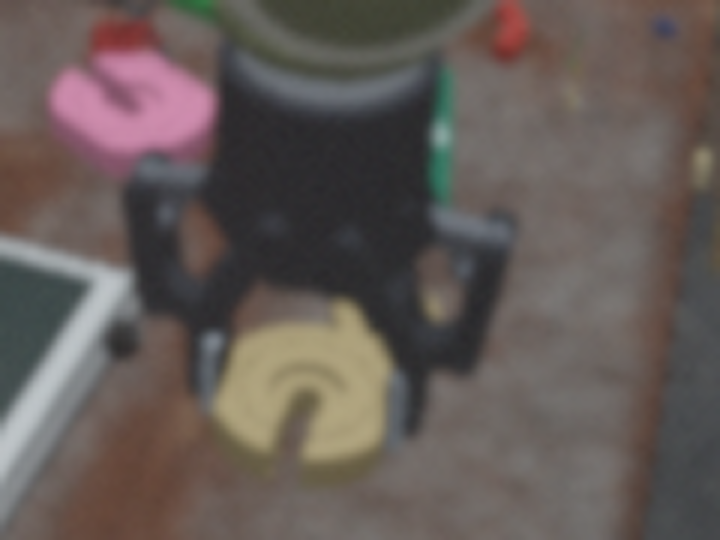

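```bash
python3 mv.py 0.3722 -0.3867 0.2 1.157; python3 -m pendant '[{"linear":[0,0,-4],"twist":[0,0,0],"gripper":0.3},{"linear":[-3,0,-8],"twist":[0,0,0],"gripper":0.3},{"linear":[-7,0.1,-12],"twist":[0,0,0.05],"gripper":0.3},{"linear":[-12,0.2,-14.2],"twist":[0,0,0.1],"gripper":0.3},{"linear":[-17,0.3,-14.2],"twist":[0,0,0.15],"gripper":0.3},{"linear":[-22,0.4,-14.2],"twist":[0,0,0.2],"gripper":0.3},{"linear":[-27,0.5,-14.2],"twist":[0,0,0.25],"gripper":0.3},{"linear":[-32,0.6,-14.2],"twist":[0,0,0.3],"gripper":0.3}]';python3 mv.py 0.3722 -0.3867 0.2 1.157
```

```text
lin [-63.49  -0.76 -14.35] twist [ 0.0011 -0.0007  0.4038]
10.575 [0.3864 0.2481 0.0568] [ 3.1403e+00 -4.0000e-04  1.5608e+00] [-0.89  0.44 -3.9 ] 0.0604051803985789
time: 11.58
tool_pos: [0.3884, -0.0735, 0.1977]
ee_rot: [-3.141, -0.0, 1.259]
ft_force: [0.4, -0.2, -3.5]
width: 0.0603
lin [-30.31   8.07  -0.25] twist [-0.0011 -0.0002  0.1019]
11.575 [ 0.3884 -0.0735  0.1977] [-3.1405e+00 -3.0000e-04  1.2589e+00] [ 0.44 -0.24 -3.52] 0.0602781421703516
```

```bash
python3 -m pendant '[{"linear":[-5,1.3,0],"twist":[0,0,0.02],"gripper":0.3},{"linear":[-10,2.6,0],"twist":[0,0,0.04],"gripper":0.3},{"linear":[-15,3.9,0],"twist":[0,0,0.06],"gripper":0.3},{"linear":[-20,5.2,0],"twist":[0,0,0.08],"gripper":0.3},{"linear":[-25,6.6,0],"twist":[0,0,0.1],"gripper":0.3},{"linear":[-30.3,8.07,0],"twist":[0,0,0.102],"gripper":0.3},{"linear":[-30.3,8.07,0],"twist":[0,0,0.102],"gripper":0.3},{"linear":[-30.3,8.07,0],"twist":[0,0,0.102],"gripper":0.3}]';python3 mv.py 0.3722 -0.3867 0.1185 1.157
```

```text
time: 12.58
tool_pos: [0.3731, -0.3845, 0.1973]
ee_rot: [-3.14, -0.002, 1.159]
ft_force: [-0.1, 1.0, -4.2]
width: 0.0605
lin [-0.25  0.02  7.88] twist [-0.0018 -0.0015  0.0016]
12.575 [ 0.3731 -0.3845  0.1973] [-3.1398e+00 -1.5000e-03  1.1586e+00] [-0.06  1.05 -4.21] 0.06048851951165089
```

```bash
python3 -m pendant '[{"linear":[0,0,2],"twist":[0,0,0],"gripper":0.3},{"linear":[0,0,4],"twist":[0,0,0],"gripper":0.3},{"linear":[0,0,6],"twist":[0,0,0],"gripper":0.3},{"linear":[0,0,6],"twist":[0,0,0],"gripper":0.3},{"linear":[0,0,6],"twist":[0,0,0],"gripper":0.3}]';python3 mv.py 0.3722 -0.3867 0.1185 1.157; python3 - <<'E'
import cv2
from station import arm
for n in("side","top"):
    f=arm.grab_frame(n)["frame"][:,:,::-1]
    c=f[95:175,290:400] if n=="side" else f[200:290,390:510]
    cv2.imwrite(f"pics/{n}9.png",cv2.resize(c,None,fx=6,fy=6,interpolation=cv2.INTER_CUBIC))
E
```

```text
time: 13.2
tool_pos: [0.3738, -0.3849, 0.1392]
ee_rot: [3.141, 0.001, 1.16]
ft_force: [-0.7, 0.3, -3.0]
width: 0.0608
lin [-0.23 -0.07  2.07] twist [0.0009 0.0005 0.0025]
13.2 [ 0.3738 -0.3849  0.1392] [3.1407e+00 5.0000e-04 1.1595e+00] [-0.72  0.34 -3.04] 0.060808473400458134
```

View pics/side9.png

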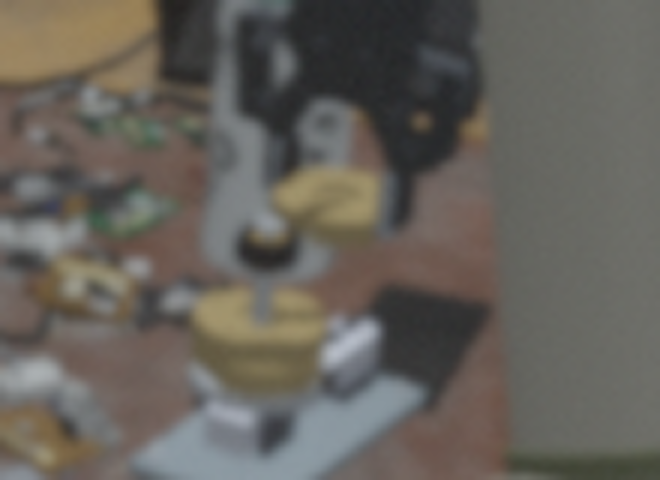

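```bash
python3 -m pendant '[{"linear":[0,-0.07,1],"twist":[0,0,0.002],"gripper":0.3},{"linear":[0,-0.07,2.05],"twist":[0,0,0.002],"gripper":0.3},{"linear":[0,-0.07,2.05],"twist":[0,0,0.002],"gripper":0.3},{"linear":[0,-0.07,2.05],"twist":[0,0,0.002],"gripper":0.3}]';python3 mv.py 0.4024 -0.3181 0.1185 1.157; python3 - <<'E'
import cv2
from station import arm
for n in("side",):
    f=arm.grab_frame(n)["frame"][:,:,::-1]
    c=f[95:175,290:400] if n=="side" else f[200:290,390:510]
    cv2.imwrite(f"pics/{n}10.png",cv2.resize(c,None,fx=7,fy=7,interpolation=cv2.INTER_CUBIC))
E
```

```text
time: 13.8
tool_pos: [0.3728, -0.385, 0.1178]
ee_rot: [3.142, 0.0, 1.157]
ft_force: [-0.4, -0.5, -2.9]
width: 0.0604
lin [ 7.31  0.02 -0.07] twist [ 0.      0.     -0.0003]
13.8 [ 0.3728 -0.385   0.1178] [3.1416 0.     1.1567] [-0.42 -0.46 -2.88] 0.06036195029551413
```

View pics/side10.png

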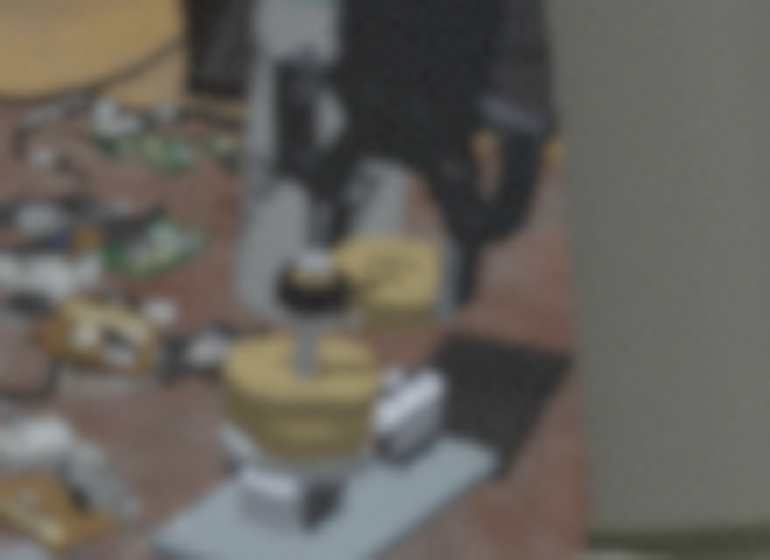

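```bash
python3 -m pendant '[{"linear":[1,0.02,0],"twist":[0,0,0],"gripper":0.3},{"linear":[2,0.02,0],"twist":[0,0,0],"gripper":0.3},{"linear":[3,0.02,0],"twist":[0,0,0],"gripper":0.3},{"linear":[3,0.02,0],"twist":[0,0,0],"gripper":0.3},{"linear":[3,0.02,0],"twist":[0,0,0],"gripper":0.3}]';python3 mv.py 0.4024 -0.3181 0.1185 1.157; python3 - <<'E'
import cv2
from station import arm
for n in("side",):
    f=arm.grab_frame(n)["frame"][:,:,::-1]
    c=f[105:165,300:370]
    cv2.imwrite(f"pics/{n}11.png",cv2.resize(c,None,fx=10,fy=10,interpolation=cv2.INTER_CUBIC))
E
```

```text
time: 14.48
tool_pos: [0.385, -0.3576, 0.1179]
ee_rot: [3.141, 0.0, 1.157]
ft_force: [0.5, -0.8, -4.4]
width: 0.0605
lin [ 4.31  0.   -0.07] twist [ 0.0002  0.0002 -0.    ]
14.475 [ 0.385  -0.3576  0.1179] [3.1414e+00 2.0000e-04 1.1570e+00] [ 0.55 -0.81 -4.38] 0.06047078585357819
```

View pics/side11.png

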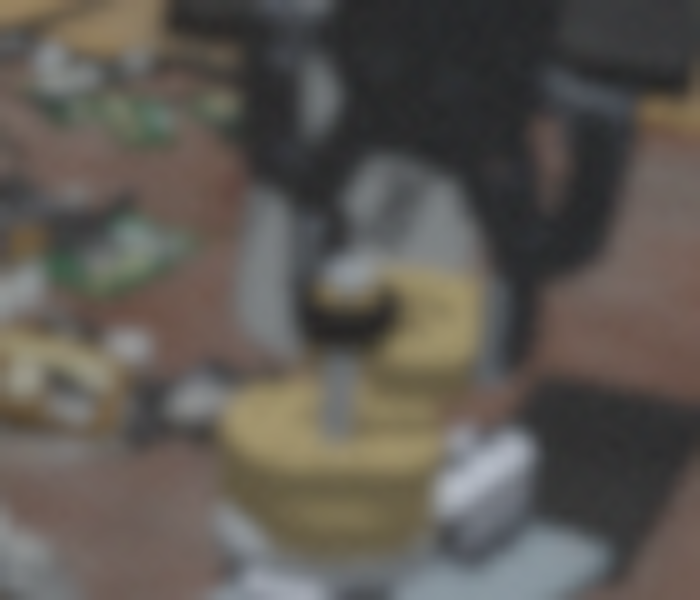

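Clear so far: the mass is above the stack and below the keeper. I'll go on in small steps and watch the force.

```bash
python3 -m pendant '[{"linear":[0.3,0,0],"twist":[0,0,0],"gripper":0.3},{"linear":[0.6,0,0],"twist":[0,0,0],"gripper":0.3},{"linear":[0.6,0,0],"twist":[0,0,0],"gripper":0.3}]';python3 -m pendant '[{"linear":[0.2,0,0],"twist":[0,0,0],"gripper":0.3},{"linear":[0.4,0,0],"twist":[0,0,0],"gripper":0.3},{"linear":[0.4,0,0],"twist":[0,0,0],"gripper":0.3}]';python3 mv.py 0.4024 -0.3181 0.1185 1.157
```

```text
time: 14.9
tool_pos: [0.3875, -0.3518, 0.1178]
ee_rot: [-3.141, -0.0, 1.157]
ft_force: [-0.4, 1.3, -3.6]
width: 0.0604
time: 15.28
tool_pos: [0.3891, -0.3482, 0.1178]
ee_rot: [-3.142, -0.0, 1.157]
ft_force: [0.0, -0.3, -3.9]
width: 0.0604
lin [ 3.29  0.01 -0.07] twist [-0.0001 -0.     -0.    ]
15.275 [ 0.3891 -0.3482  0.1178] [-3.1415 -0.      1.157 ] [ 0.03 -0.31 -3.9 ] 0.06039595287863604
```

```bash
python3 -m pendant '[{"linear":[0.3,0,0],"twist":[0,0,0],"gripper":0.3},{"linear":[0.6,0,0],"twist":[0,0,0],"gripper":0.3},{"linear":[0.8,0,0],"twist":[0,0,0],"gripper":0.3}]';python3 -m pendant '[{"linear":[0.3,0,0],"twist":[0,0,0],"gripper":0.3},{"linear":[0.6,0,0],"twist":[0,0,0],"gripper":0.3},{"linear":[0.6,0,0],"twist":[0,0,0],"gripper":0.3}]';python3 mv.py 0.4024 -0.3181 0.1185 1.157; python3 - <<'E'
import cv2
from station import arm
for n in("side",):
    f=arm.grab_frame(n)["frame"][:,:,::-1]
    c=f[105:165,300:370]
    cv2.imwrite(f"pics/{n}12.png",cv2.resize(c,None,fx=10,fy=10,interpolation=cv2.INTER_CUBIC))
E
```

```text
time: 15.65
tool_pos: [0.3923, -0.3408, 0.1178]
ee_rot: [-3.142, -0.0, 1.157]
ft_force: [-0.5, 0.5, -3.4]
width: 0.0602
time: 16.02
tool_pos: [0.3947, -0.3353, 0.1178]
ee_rot: [3.142, 0.0, 1.157]
ft_force: [-0.8, -0.2, -4.1]
width: 0.061
lin [ 1.89  0.01 -0.07] twist [0.     0.     0.0001]
16.025 [ 0.3947 -0.3353  0.1178] [3.1416 0.     1.1571] [-0.8  -0.22 -4.06] 0.060957961508313195
```

View pics/side12.png

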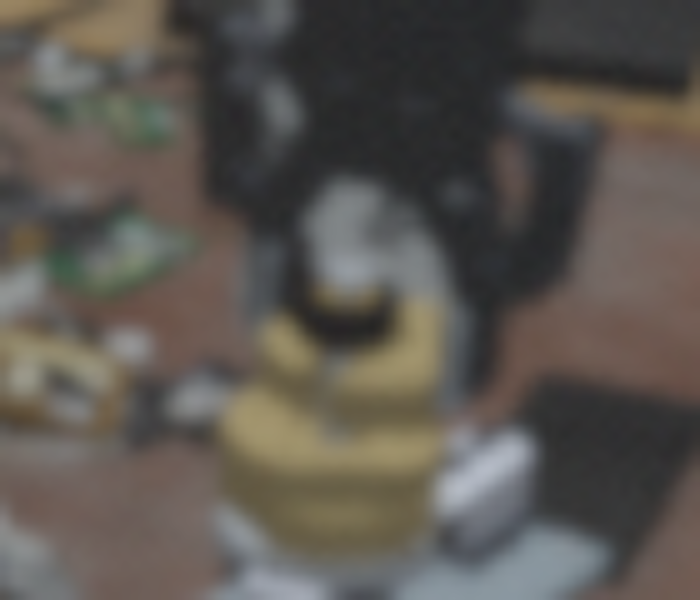

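```bash
python3 -m pendant '[{"linear":[0.2,0,0],"twist":[0,0,0],"gripper":0.3},{"linear":[0.4,0,0],"twist":[0,0,0],"gripper":0.3},{"linear":[0.6,0,0],"twist":[0,0,0],"gripper":0.3}]';python3 -m pendant '[{"linear":[0.15,0,0],"twist":[0,0,0],"gripper":0.3},{"linear":[0.3,0,0],"twist":[0,0,0],"gripper":0.3},{"linear":[0.3,0,0],"twist":[0,0,0],"gripper":0.3}]';
```

```text
time: 16.45
tool_pos: [0.3971, -0.3299, 0.1178]
ee_rot: [-3.142, -0.0, 1.157]
ft_force: [-0.4, 0.3, -4.2]
width: 0.0607
time: 16.82
tool_pos: [0.3983, -0.3272, 0.1178]
ee_rot: [-3.142, -0.0, 1.157]
ft_force: [0.1, -0.2, -4.1]
width: 0.0603
```

```bash
python3 -m pendant '[{"linear":[0.1,0,0],"twist":[0,0,0],"gripper":0.3},{"linear":[0.2,0,0],"twist":[0,0,0],"gripper":0.3},{"linear":[0.2,0,0],"twist":[0,0,0],"gripper":0.3}]';python3 mv.py 0.4024 -0.3181 0.1185 1.157
```

```text
time: 17.2
tool_pos: [0.3991, -0.3254, 0.1178]
ee_rot: [-3.142, -0.0, 1.157]
ft_force: [0.1, -0.2, -3.7]
width: 0.0607
lin [ 0.8   0.01 -0.07] twist [-0.     -0.     -0.0001]
17.2 [ 0.3991 -0.3254  0.1178] [-3.1416 -0.      1.1569] [ 0.07 -0.17 -3.65] 0.06074465114964702
```

```bash
for i in 1 2 3 4; do :; done; python3 -m pendant '[{"linear":[0.1,0,0],"twist":[0,0,0],"gripper":0.3},{"linear":[0.2,0,0],"twist":[0,0,0],"gripper":0.3},{"linear":[0.2,0,0],"twist":[0,0,0],"gripper":0.3}]'
```

```text
time: 17.58
tool_pos: [0.3999, -0.3236, 0.1178]
ee_rot: [3.142, 0.0, 1.157]
ft_force: [0.5, -0.6, -4.2]
width: 0.0603
```

```bash
python3 -m pendant '[{"linear":[0.1,0,0],"twist":[0,0,0],"gripper":0.3},{"linear":[0.15,0,0],"twist":[0,0,0],"gripper":0.3},{"linear":[0.15,0,0],"twist":[0,0,0],"gripper":0.3}]'
```

```text
time: 17.95
tool_pos: [0.4005, -0.3222, 0.1178]
ee_rot: [3.142, -0.0, 1.157]
ft_force: [-0.4, 0.6, -3.4]
width: 0.0605
```

```bash
python3 -m pendant '[{"linear":[0.05,0,0],"twist":[0,0,0],"gripper":0.3},{"linear":[0.1,0,0],"twist":[0,0,0],"gripper":0.3},{"linear":[0.1,0,0],"twist":[0,0,0],"gripper":0.3}]'
```

```text
time: 18.32
tool_pos: [0.4009, -0.3213, 0.1178]
ee_rot: [-3.142, -0.0, 1.157]
ft_force: [1.3, -1.1, -4.0]
width: 0.0605
```

```bash
python3 -m pendant '[{"linear":[0.05,0,0],"twist":[0,0,0],"gripper":0.3},{"linear":[0.1,0,0],"twist":[0,0,0],"gripper":0.3},{"linear":[0.1,0,0],"twist":[0,0,0],"gripper":0.3}]'
```

```text
time: 18.7
tool_pos: [0.4013, -0.3204, 0.1178]
ee_rot: [-3.142, -0.0, 1.157]
ft_force: [-0.3, 0.3, -3.8]
width: 0.0603
```

```bash
python3 -m pendant '[{"linear":[0.05,0,0],"twist":[0,0,0],"gripper":0.3},{"linear":[0.1,0,0],"twist":[0,0,0],"gripper":0.3},{"linear":[0.1,0,0],"twist":[0,0,0],"gripper":0.3}]'
```

```text
time: 19.08
tool_pos: [0.4017, -0.3195, 0.1178]
ee_rot: [-3.142, -0.0, 1.157]
ft_force: [-0.5, -0.4, -4.7]
width: 0.0603
```

```bash
python3 -m pendant '[{"linear":[0.05,0,0],"twist":[0,0,0],"gripper":0.3},{"linear":[0.1,0,0],"twist":[0,0,0],"gripper":0.3},{"linear":[0.1,0,0],"twist":[0,0,0],"gripper":0.3}]'
```

```text
time: 19.45
tool_pos: [0.4021, -0.3186, 0.1178]
ee_rot: [-3.142, 0.0, 1.157]
ft_force: [-0.6, -0.1, -3.7]
width: 0.0607
```

```bash
python3 -m pendant '[{"linear":[0.05,0,0],"twist":[0,0,0],"gripper":0.3},{"linear":[0.1,0,0],"twist":[0,0,0],"gripper":0.3},{"linear":[0.1,0,0],"twist":[0,0,0],"gripper":0.3}]'
```

```text
time: 19.82
tool_pos: [0.4025, -0.3177, 0.1178]
ee_rot: [3.142, 0.0, 1.157]
ft_force: [0.4, 0.3, -3.5]
width: 0.0606
```

```bash
python3 -m pendant '[{"linear":[0.05,0,0],"twist":[0,0,0],"gripper":0.3},{"linear":[0.05,0,0],"twist":[0,0,0],"gripper":0.3}]'
```

```text
time: 20.08
tool_pos: [0.4027, -0.3172, 0.1178]
ee_rot: [-3.142, -0.0, 1.157]
ft_force: [-0.3, -0.4, -3.9]
width: 0.0603
```

```bash
python3 -m pendant '[{"linear":[0.05,0,0],"twist":[0,0,0],"gripper":0.3},{"linear":[0.05,0,0],"twist":[0,0,0],"gripper":0.3}]'
```

```text
time: 20.32
tool_pos: [0.4028, -0.3169, 0.1178]
ee_rot: [3.142, 0.0, 1.157]
ft_force: [-1.2, -1.4, -4.6]
width: 0.0603
```

```bash
python3 -m pendant '[{"linear":[0.04,0,0],"twist":[0,0,0],"gripper":0.3},{"linear":[0.04,0,0],"twist":[0,0,0],"gripper":0.3}]'
```

```text
time: 20.58
tool_pos: [0.403, -0.3167, 0.1179]
ee_rot: [3.141, 0.001, 1.157]
ft_force: [-1.3, -3.5, -3.9]
width: 0.0601
```

```bash
python3 -m pendant '[{"linear":[-0.12,0,0],"twist":[0,0,0],"gripper":0.3},{"linear":[-0.12,0,0.2],"twist":[0,0,0],"gripper":0.3},{"linear":[-0.12,0,0.4],"twist":[0,0,0],"gripper":0.3},{"linear":[-0.12,0,0.4],"twist":[0,0,0],"gripper":0.3}]'; python3 -m pendant '[{"linear":[0,0,0.1],"twist":[0,0,0],"gripper":0.3},{"linear":[0,0,0.1],"twist":[0,0,0],"gripper":0.3}]'
```

```text
time: 21.08
tool_pos: [0.4025, -0.3173, 0.1135]
ee_rot: [-3.141, -0.0, 1.157]
ft_force: [0.2, 0.4, -3.8]
width: 0.0603
time: 21.32
tool_pos: [0.4026, -0.3175, 0.1127]
ee_rot: [-3.141, -0.0, 1.157]
ft_force: [-0.8, 0.6, -3.8]
width: 0.0606
```

```bash
python3 -m pendant '[{"linear":[0,0,0.08],"twist":[0,0,0],"gripper":0.3},{"linear":[0,0,0.08],"twist":[0,0,0],"gripper":0.3}]'
```

```text
time: 21.58
tool_pos: [0.4026, -0.3175, 0.1119]
ee_rot: [-3.142, -0.0, 1.157]
ft_force: [-0.1, -0.0, -3.7]
width: 0.0608
```

```bash
python3 -m pendant '[{"linear":[0,0,0.08],"twist":[0,0,0],"gripper":0.3},{"linear":[0,0,0.08],"twist":[0,0,0],"gripper":0.3}]'
```

```text
time: 21.82
tool_pos: [0.4025, -0.3175, 0.1111]
ee_rot: [-3.141, -0.0, 1.157]
ft_force: [0.4, 0.7, -3.8]
width: 0.0602
```

```bash
python3 -m pendant '[{"linear":[0,0,0.06],"twist":[0,0,0],"gripper":0.3},{"linear":[0,0,0.06],"twist":[0,0,0],"gripper":0.3}]'
```

```text
time: 22.08
tool_pos: [0.4026, -0.3175, 0.1106]
ee_rot: [-3.142, -0.0, 1.157]
ft_force: [0.1, 1.1, -4.5]
width: 0.0604
```

```bash
python3 -m pendant '[{"linear":[0,0,0.06],"twist":[0,0,0],"gripper":0.3},{"linear":[0,0,0.06],"twist":[0,0,0],"gripper":0.3}]'
```

```text
time: 22.32
tool_pos: [0.4026, -0.3175, 0.11]
ee_rot: [3.141, 0.0, 1.157]
ft_force: [-1.3, 0.4, -2.8]
width: 0.0607
```

```bash
python3 -m pendant '[{"linear":[0,0,0.05],"twist":[0,0,0],"gripper":0.3},{"linear":[0,0,0.05],"twist":[0,0,0],"gripper":0.3}]'
```

```text
time: 22.58
tool_pos: [0.4026, -0.3175, 0.1096]
ee_rot: [3.142, 0.0, 1.157]
ft_force: [-0.1, 1.7, 0.1]
width: 0.0603
```

```bash
python3 -m pendant '[{"linear":[0,0,0.05],"twist":[0,0,0],"gripper":0.3},{"linear":[0,0,0.05],"twist":[0,0,0],"gripper":0.3}]'; python3 - <<'E'
import cv2
from station import arm
for n in("side",):
    f=arm.grab_frame(n)["frame"][:,:,::-1]
    c=f[105:165,300:370]
    cv2.imwrite(f"pics/{n}13.png",cv2.resize(c,None,fx=10,fy=10,interpolation=cv2.INTER_CUBIC))
E
```

```text
time: 22.82
tool_pos: [0.4026, -0.3175, 0.1092]
ee_rot: [3.141, 0.0, 1.157]
ft_force: [-0.6, 0.2, 1.3]
width: 0.0607
```

View pics/side13.png

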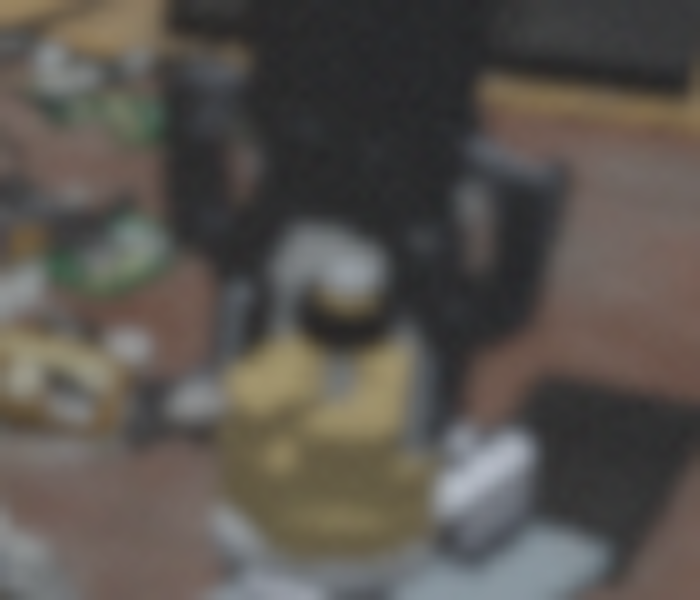

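```bash
python3 -m pendant '[{"linear":[0,0,0],"twist":[0,0,0],"gripper":-0.3},{"linear":[0,0,0],"twist":[0,0,0],"gripper":-0.42},{"linear":[0,0,0],"twist":[0,0,0],"gripper":-0.5},{"linear":[0,0,0],"twist":[0,0,0],"gripper":-0.6},{"linear":[0,0,0],"twist":[0,0,0],"gripper":-0.8},{"linear":[0,0,0],"twist":[0,0,0],"gripper":-0.8}]'; python3 mv.py; python3 -m pendant '[{"linear":[0,0,-1],"twist":[0,0,0],"gripper":-0.8},{"linear":[0,0,-3],"twist":[0,0,0],"gripper":-0.8},{"linear":[0,0,-3],"twist":[0,0,0],"gripper":-0.8}]';  python3 - <<'E'
import cv2
from station import arm
for n in("side",):
    f=arm.grab_frame(n)["frame"][:,:,::-1]
    c=f[105:165,300:370]
    cv2.imwrite(f"pics/{n}14.png",cv2.resize(c,None,fx=10,fy=10,interpolation=cv2.INTER_CUBIC))
E
```

```text
time: 23.62
tool_pos: [0.4026, -0.3175, 0.109]
ee_rot: [3.142, 0.0, 1.157]
ft_force: [-1.1, -0.7, 0.4]
width: 0.0766
23.625 [ 0.4026 -0.3175  0.109 ] [3.1415 0.     1.1568] [-1.14 -0.72  0.44] 0.07663672759288104
time: 24.0
tool_pos: [0.4031, -0.3181, 0.1405]
ee_rot: [3.139, 0.002, 1.157]
ft_force: [-0.6, 0.4, -0.4]
width: 0.0767
```

View pics/side14.png

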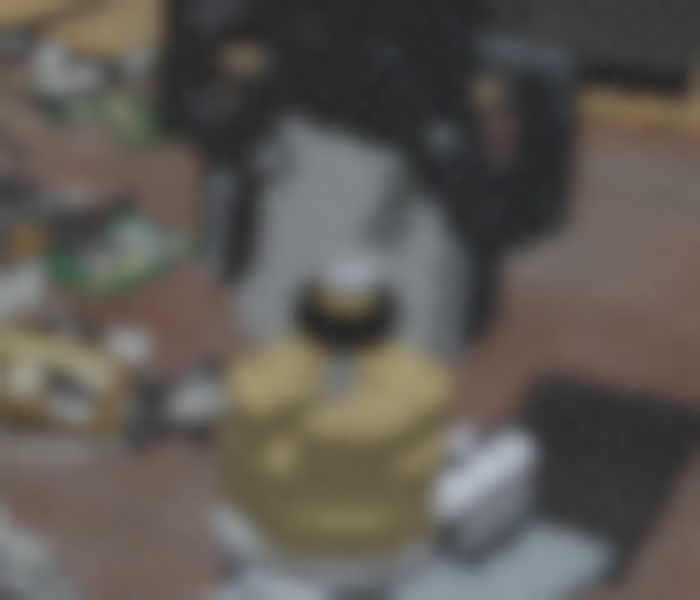

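```bash
python3 mv.py .4024 -.3181 .1495 1.157; python3 -m pendant '[{"linear":[-0.05,0,-0.9],"twist":[0,0,0],"gripper":-0.3},{"linear":[-0.05,0,-0.9],"twist":[0,0,0],"gripper":0},{"linear":[-0.05,0,-0.9],"twist":[0,0,0],"gripper":0.1},{"linear":[-0.05,0,-0.9],"twist":[0,0,0],"gripper":0.15},{"linear":[-0.05,0,-0.9],"twist":[0,0,0],"gripper":0.15}]';python3 mv.py .4024 -.3181 .1495 1.157
```

```text
lin [-0.05 -0.01 -1.  ] twist [ 0.0013  0.0007 -0.0002]
24.05 [ 0.4027 -0.3177  0.1395] [3.1403e+00 7.0000e-04 1.1568e+00] [ 0.01  1.46 -0.03] 0.07687846864420526
time: 24.68
tool_pos: [0.4023, -0.3179, 0.1478]
ee_rot: [-3.141, -0.0, 1.157]
ft_force: [1.4, 0.4, 0.2]
width: 0.0363
lin [-0.01  0.01 -0.17] twist [-0.0003 -0.0001 -0.0002]
24.675 [ 0.4023 -0.3179  0.1478] [-3.1413e+00 -1.0000e-04  1.1568e+00] [1.4  0.38 0.19] 0.03632427592555492
```

```bash
python3 -m pendant '[{"linear":[0,0,-0.15],"twist":[0,0,0],"gripper":0.15},{"linear":[0,0,-0.15],"twist":[0,0,0],"gripper":0.19},{"linear":[0,0,-0.15],"twist":[0,0,0],"gripper":0.19}]';python3 -m pendant '[{"linear":[0,0,0],"twist":[0,0,0],"gripper":0.21},{"linear":[0,0,0],"twist":[0,0,0],"gripper":0.22}]'; python3 -m pendant '[{"linear":[0,0,0],"twist":[0,0,0],"gripper":0.26},{"linear":[0,0,0],"twist":[0,0,0],"gripper":0.26}]'
```

```text
time: 25.05
tool_pos: [0.4024, -0.318, 0.1495]
ee_rot: [3.142, 0.0, 1.157]
ft_force: [0.1, -0.5, -0.4]
width: 0.0344
time: 25.3
tool_pos: [0.4023, -0.3179, 0.1495]
ee_rot: [-3.141, -0.0, 1.157]
ft_force: [-0.3, -0.4, -0.4]
width: 0.0335
time: 25.55
tool_pos: [0.4024, -0.318, 0.1496]
ee_rot: [-3.142, 0.0, 1.157]
ft_force: [-0.5, 0.1, 1.2]
width: 0.032
```

```bash
python3 -m pendant '[{"linear":[0,0,0],"twist":[0,0,0],"gripper":0.4},{"linear":[0,0,0],"twist":[0,0,0],"gripper":0.6},{"linear":[0,0,0],"twist":[0,0,0],"gripper":0.6}]';python3 -m pendant '[{"linear":[0,0,0.2],"twist":[0,0,0],"gripper":0.6},{"linear":[0,0,0.5],"twist":[0,0,0],"gripper":0.6},{"linear":[0,0,0.8],"twist":[0,0,0],"gripper":0.6},{"linear":[0,0,0.8],"twist":[0,0,0],"gripper":0.6}]'
```

```text
time: 25.92
tool_pos: [0.4023, -0.3179, 0.1495]
ee_rot: [-3.142, -0.0, 1.157]
ft_force: [-2.3, 0.5, 2.3]
width: 0.0311
time: 26.42
tool_pos: [0.4024, -0.3179, 0.1412]
ee_rot: [-3.141, -0.0, 1.157]
ft_force: [-1.1, 0.7, 2.8]
width: 0.0305
```

```bash
python3 -m pendant '[{"linear":[0,0,0.2],"twist":[0,0,0],"gripper":0.6},{"linear":[0,0,0.45],"twist":[0,0,0],"gripper":0.6},{"linear":[0,0,0.45],"twist":[0,0,0],"gripper":0.6}]'
```

```text
time: 26.8
tool_pos: [0.4024, -0.318, 0.1368]
ee_rot: [-3.142, -0.0, 1.157]
ft_force: [-1.3, -0.1, 3.3]
width: 0.0307
```

```bash
python3 -m pendant '[{"linear":[0,0,0.1],"twist":[0,0,0],"gripper":0.6},{"linear":[0,0,0.1],"twist":[0,0,0],"gripper":0.6}]'
```

```text
time: 27.05
tool_pos: [0.4024, -0.3179, 0.136]
ee_rot: [-3.142, -0.0, 1.157]
ft_force: [-0.2, 0.8, 4.1]
width: 0.0309
```

```bash
python3 -m pendant '[{"linear":[0,0,0.1],"twist":[0,0,0],"gripper":0.6},{"linear":[0,0,0.1],"twist":[0,0,0],"gripper":0.6}]'
```

```text
time: 27.3
tool_pos: [0.4024, -0.318, 0.135]
ee_rot: [3.142, 0.0, 1.157]
ft_force: [-1.6, 0.6, 4.2]
width: 0.031
```

```bash
python3 -m pendant '[{"linear":[0,0,0.1],"twist":[0,0,0],"gripper":0.6},{"linear":[0,0,0.1],"twist":[0,0,0],"gripper":0.6}]'
```

```text
time: 27.55
tool_pos: [0.4024, -0.3179, 0.1339]
ee_rot: [-3.142, -0.0, 1.157]
ft_force: [-1.3, 0.9, 3.6]
width: 0.0309
```

```bash
python3 -m pendant '[{"linear":[0,0,0.1],"twist":[0,0,0],"gripper":0.6},{"linear":[0,0,0.1],"twist":[0,0,0],"gripper":0.6}]'
```

```text
time: 27.8
tool_pos: [0.4024, -0.318, 0.1331]
ee_rot: [3.142, 0.0, 1.157]
ft_force: [-2.4, 0.3, 5.5]
width: 0.0308
```

```bash
python3 -m pendant '[{"linear":[0,0,0.05],"twist":[0,0,0],"gripper":0.6},{"linear":[0,0,0.05],"twist":[0,0,0],"gripper":0.6}]'
```

```text
time: 28.05
tool_pos: [0.4024, -0.318, 0.1328]
ee_rot: [3.141, 0.0, 1.157]
ft_force: [-1.8, 2.7, 6.5]
width: 0.031
```

```bash
python3 -m pendant '[{"linear":[0,0,0.05],"twist":[0,0,0],"gripper":0.6},{"linear":[0,0,0.05],"twist":[0,0,0],"gripper":0.6}]'
```

```text
time: 28.3
tool_pos: [0.4024, -0.318, 0.1324]
ee_rot: [3.141, 0.0, 1.157]
ft_force: [-2.5, 1.7, 8.9]
width: 0.0308
```

```bash
python3 -m pendant '[{"linear":[0,0,0.05],"twist":[0,0,0],"gripper":0.6},{"linear":[0,0,0.05],"twist":[0,0,0],"gripper":0.6}]'
```

```text
time: 28.55
tool_pos: [0.4024, -0.3181, 0.1321]
ee_rot: [3.141, 0.0, 1.157]
ft_force: [-3.2, 3.0, 10.3]
width: 0.0309
```

```bash
python3 -m pendant '[{"linear":[0,0,0.04],"twist":[0,0,0],"gripper":0.6},{"linear":[0,0,0.04],"twist":[0,0,0],"gripper":0.6}]'
```

```text
time: 28.8
tool_pos: [0.4025, -0.3181, 0.1319]
ee_rot: [3.141, 0.0, 1.157]
ft_force: [-3.0, 2.0, 12.2]
width: 0.0311
```

```bash
python3 -m pendant '[{"linear":[0,0,-0.08],"twist":[0,0,0],"gripper":0.6},{"linear":[0,0,-0.08],"twist":[0,0,0],"gripper":0.3},{"linear":[0,0,-0.08],"twist":[0,0,0],"gripper":0.2},{"linear":[0,0,-0.08],"twist":[0,0,0],"gripper":0},{"linear":[0,0,-0.08],"twist":[0,0,0],"gripper":-0.3},{"linear":[0,0,-0.08],"twist":[0,0,0],"gripper":-0.6},{"linear":[0,0,-0.08],"twist":[0,0,0],"gripper":-0.6}]'; python3 -m pendant '[{"linear":[0,0,-3],"twist":[0,0,0],"gripper":-0.6},{"linear":[0,0,-8],"twist":[0,0,0],"gripper":-0.6},{"linear":[-3,0,-12],"twist":[0,0,0],"gripper":-0.6},{"linear":[-8,0,-12],"twist":[0,0,0],"gripper":-0.6},{"linear":[-10,5,-12],"twist":[0,0,0],"gripper":-0.6},{"linear":[-13,9,-12],"twist":[0,0,0],"gripper":-0.6},{"linear":[-13,9,-12],"twist":[0,0,0],"gripper":-0.6}]'; python3 - <<'E'
import cv2,pickle
from station import arm
F={}
for n in("side","top"):
    F[n]=arm.grab_frame(n);f=F[n]["frame"][:,:,::-1]
    c=f[110:165,300:370] if n=="side" else f[220:280,390:470]
    cv2.imwrite(f"pics/{n}15.png",cv2.resize(c,None,fx=10,fy=10,interpolation=cv2.INTER_CUBIC))
pickle.dump(F,open("F1.pkl","wb"))
E
```

```text
time: 29.68
tool_pos: [0.4024, -0.3179, 0.1318]
ee_rot: [-3.142, -0.0, 1.157]
ft_force: [-0.3, 0.8, -0.4]
width: 0.0681
time: 30.55
tool_pos: [0.4329, -0.4749, 0.2495]
ee_rot: [-3.14, -0.001, 1.156]
ft_force: [0.5, 0.4, 0.3]
width: 0.0682
```

View pics/side15.png

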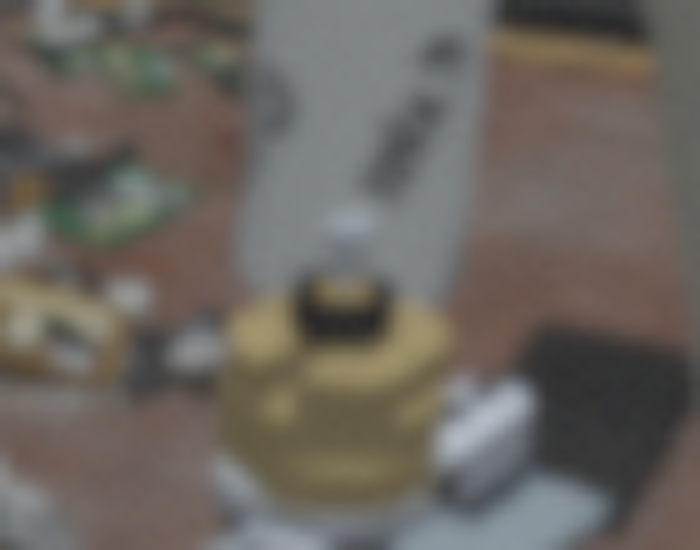

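View pics/top15.png

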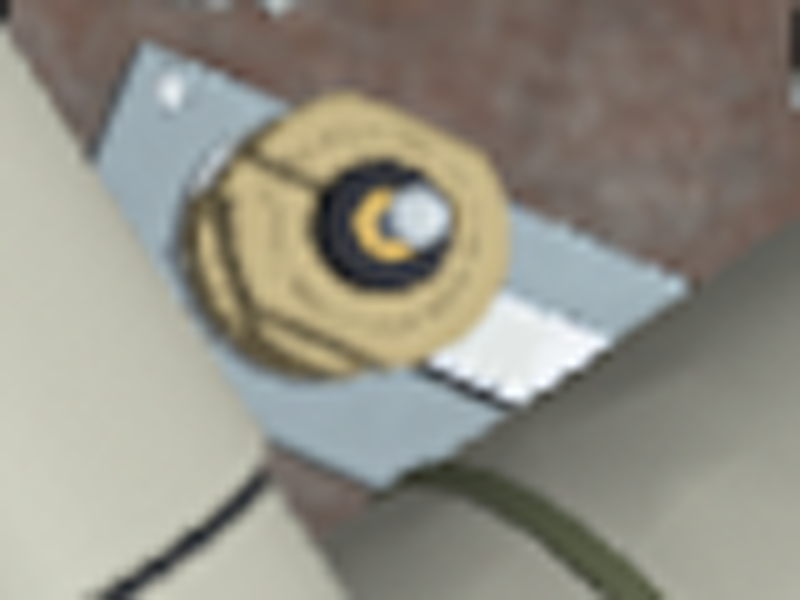

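```bash
python3 -c "
from station import arm
s=arm.sense();print(s['time'],s['ft_force'],s['joint_velocities'].round(3))
print(arm.sign_off())"
```

```text
30.65 [-0.03564014  0.52558331  1.03291534] [ 0.006 -0.04   0.023 -0.002 -0.002  0.   ]
the job is handed in; nothing more can be done
None
```

I added the larger brass mass to the stack and pushed the keeper back down into it. I handed the job in at 30.65 s, and no verdict came back.

- **Order of work:** I raised the keeper about 33 mm. I slid the mass in over the bar with its slot away from the clamped end, until it felt the stem at about 4 N sideways. I then backed off about 1 mm so the boss could line up, and lowered the mass onto the stack.
- **Seating of the mass:** It touched down at a tool height of about 0.110 m, where a fully nested mass should sit. An un-nested one would have stopped about 3 mm higher.
- **Keeper:** I pushed it down until the force rose at about 5.6 N/mm, close to the cell's own stiffness. I stopped at about 12 N, or about 16 N on the cell with the mass's weight.
- **Keeper height:** I estimate about 16.4 mm against 16 mm for fully home, with roughly a millimetre of uncertainty. If the nose had stopped on the mass's top, it would read about 19 mm.
- **Final pictures:** The top view shows the slot pointing away from the clamped end. In the side view the keeper sits on the mass with no visible gap.
- **Bystanders:** I felt no unexpected contact and saw nothing displaced, but I did not measure the bystanders again at the end.

No check failed. The sideways force while gripping the keeper stayed under about 5 N.

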